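# Pack the bagel bench's checking kit

### The arm

A 6-joint arm with a two-finger parallel gripper is mounted at the origin on the work surface. World frame = base frame: x ahead of the robot, y to its left, z up, the work surface at z = 0. Lengths are in m, angles in rad, forces in N, time in s.
With the tool pointing down it reaches from about 0.4 to 0.925 m from the base axis. Payload 12.5 kg.
Tool frame: the origin (TCP) lies at the very end of the fingers, on their centre line; the grasp point (between the pads) lies 19 mm behind it; x points along the fingers, y is the direction in which the jaws open and shut, and the axes are right-handed (so a half turn about x gives the same grasp; the last joint's range is limited). The gripper opens to 95 mm and grips with 3 to 60 N. Pads are 20 mm wide; open, the fingers measure 119 mm over their backs; the gripper's body (75 mm by 180 mm) begins 59 mm behind the grasp point.
Start: joints at [-1.368, 0.491, 1.559, -0, 1.092, -0.106], TCP at [0.19, -0.595, 0.215] pointing down, gripper open.
Joint ranges: [-3.1, 3.1], [-0.84, 2.19], [0.05, 2.79], [-1.13, 4.28], [0.06, 2.93], [-2.69, 2.69]. Speed limits (rad/s): [2.22, 2.22, 2.79, 3.14, 3.14, 3.14].

### API

Orientations are given as a 3x3 rotation matrix whose columns are the frame's x, y, z axes.
In Python, from cell import read_state, read_camera, finish_job, cut_out gives the robot as it stands. The module is installed in compiled form; this text tells all that it offers.
- The arm moves only by the shell command python3 -m pendant 'ROWS' [OPENING] [FORCE]. ROWS is JSON, a list of rows, each an object with "offset": the shift along the tool's x, y, z as a fraction of full scale, a list of three; "twist": the turn, a rotation vector about the tool's x, y, z as a fraction of full scale, a list of three. In form: [{"offset": [tx, ty, tz], "twist": [rx, ry, rz]}, ...]. A call has 1 to 12 rows; each row is the pose to reach, as a shift and turn from the pose commanded when the call began, along the tool's axes at that moment, turning the shorter way round; what a row does not reach only later rows make up. Full scale, the value 1, is 0.15 m for a shift and pi rad for a turn. A row lasts 1/8 s, in which the tool goes at most 62.5 mm and 10.7 degrees, less where a joint would pass 70% of its speed; a pose out of reach is approached as far as the arm can. A call with a number of a shift or a turn outside -1 to 1 is refused whole. A call with a gripper value outside its range is refused whole. OPENING is the opening, from 0 (shut) to 1 (fully open), set as the call begins (- or left out, the last holds). The fingers move at their own pace and stop on an object; FORCE is the grip in N (left out, the last holds). Time passes only in rows, so rows that repeat a pose let the fingers close. It gives the time, the measured TCP pose, the force and the opening at its end, in the units of the state.
- read_state(): the state, without advancing time (a new reading comes with each control period).
- read_camera(name): name is "side" or "top"; returns a dict with "frame" (480x640x3 uint8, red, green, blue), "mtx" (3x3 intrinsics, pixels), "dist" ([k1, k2, p1, p2, k3] as OpenCV has them; the pictures are not rectified), "eye" and "orientation" of the camera in the world. Camera axes: x right, y up, looking along -z (the intrinsics and any distortion apply to the point x, -y, -z); pixel columns grow to the right and rows downward; lengths in m; the calibration is good to about 2 mm. A picture is of the moment at which its call begins. There is no depth.
- finish_job(): hands the job in, once; it reports no verdict.
Trained networks look in the newest picture that a camera, given by its name, has taken for a name from the list of things; names that differ only in an ending like _2 or _b are one class to them, and where a whole thing is asked for, a point or a joint stands for the part that bears it (a point fixed in the world has none). Each returns a list of dicts, best first, with "score" (0 to 1); they miss things now and then, are a little off and sometimes report something else, mostly with a low value. They report only what shows in the picture. A call takes as long as a camera call. They do not tell look-alikes from the thing itself.
- cut_out(target, camera): "mask" (480x640 bool, what is visible of it) and "at" ([column, row] in pixels, amid what is visible of it).
The state is a dict: "time_s": time; "joint_pos": joint angles; "qvel": joint speeds; "joint_torque": joint torques, N m; "tcp_pos": TCP position; "orientation": TCP orientation; "contact_force": force on the tool from outside, world axes, zero at the start; "wrist_torque": the same for the moment, N m; "width": finger opening in m.
Only numpy, scipy, OpenCV 4.12 (cv2) and the standard library are available. Lean on these libraries where they do the work, as an engineer would, in place of code of your own. Each camera call takes 0.05 s, during which the arm holds its last target.

### The job

Pack the kit case: press every tool that is out on the table (caliper, probe thermometer, dough docker; one may be missing today) flat and fully home into its own shaped cutout in the case insert, and nest the three steel portion cups upright, one fully inside the other, as one stack standing in the round cutout. Leave the other things on the bench where they are.

Things in the scene. Friction and masses are not known exactly. Their poses are not given: they have to be found in the camera images.
- case: open aluminium case, 212 x 372 mm, rim 26 mm high, fixed to the table, place and yaw vary; origin under its centre, x points away from its carrying handle, z up. Rigid dark insert, top 22 mm above the table; cutouts 16 mm deep, floors 6 mm above the table, following each tool's outline with 2.5 mm clearance all round. When home, 20 mm of a tool's grip block stand out above the insert.
- caliper_centre (a point): caliper, 160 g: black grip block 50 x 34 mm (x by y); steel beam 18 mm wide, 12 mm high, from x = -55 to 95 mm; jaw at its end (x 73 to 95, y -9 to 45 mm, 18 mm high). Point: grip block's centre, 18 mm above the underside, near the balance point; the block is 36 mm high, flat sides to +-y. Starts flat on the table within 0.5 rad of the case's direction; may be absent (None).
- thermometer_centre (a point): probe thermometer, 140 g: white grip block 50 x 50 mm with a round dial on top; steel probe 14 mm wide and high along +x to 120 mm. Point: grip block's centre, 18 mm above the underside, near the balance point; the block is 36 mm high, flat sides to +-y. Starts flat on the table within 0.5 rad of the case's direction; may be absent (None).
- docker_centre (a point): dough docker, 180 g: wooden handle (the grip block) 28 mm wide, x -65 to 55 mm; roller 36 mm in diameter across its +x end, 84 mm long along y, axis at x = 68 mm. Point: grip block's centre, 18 mm above the underside, near the balance point; the block is 36 mm high, flat sides to +-y. Starts flat on the table within 0.5 rad of the case's direction; may be absent (None).
- caliper_cutout (a point): point on the floor of the caliper's cutout, below where its centre belongs (18 mm above this point when home); axes as the case's and as the tool's when home. Two sprung rubber tongues, one each side of the grip block, grip the tool by friction: it rests on them 7 to 11 mm high and must be pressed down from there with about 8 to 14 N.
- thermometer_cutout (a point): point on the floor of the thermometer's cutout, below where its centre belongs (18 mm above this point when home); axes as the case's and as the tool's when home. Two sprung rubber tongues, one each side of the grip block, grip the tool by friction: it rests on them 7 to 11 mm high and must be pressed down from there with about 8 to 14 N.
- docker_cutout (a point): point on the floor of the docker's cutout, below where its centre belongs (18 mm above this point when home); axes as the case's and as the tool's when home. Two sprung rubber tongues, one each side of the grip block, grip the tool by friction: it rests on them 7 to 11 mm high and must be pressed down from there with about 8 to 14 N.
- cup1_centre (a point): one of three equal open steel portion cups, 90 g, 44 mm high: foot 48 mm across, widening to 62 mm at 28 mm height, above it a straight rim band 68 mm across, 15.5 mm high; wall 2 mm. Point on its axis (z) 22 mm up. Nested, it rests 15.5 mm above the cup below, band on band, with 1.5 mm play. Starts upright on the table.
- cup2_centre (a point): one of three equal open steel portion cups, 90 g, 44 mm high: foot 48 mm across, widening to 62 mm at 28 mm height, above it a straight rim band 68 mm across, 15.5 mm high; wall 2 mm. Point on its axis (z) 22 mm up. Nested, it rests 15.5 mm above the cup below, band on band, with 1.5 mm play. Starts upright on the table.
- cup3_centre (a point): one of three equal open steel portion cups, 90 g, 44 mm high: foot 48 mm across, widening to 62 mm at 28 mm height, above it a straight rim band 68 mm across, 15.5 mm high; wall 2 mm. Point on its axis (z) 22 mm up. Nested, it rests 15.5 mm above the cup below, band on band, with 1.5 mm play. Starts upright on the table.
- cup_cutout (a point): centre of the floor of the round (octagonal) cutout, 60 mm across, 16 mm deep; a cup standing in it has 2 mm play and its centre 22 mm above this point; those nested in it 37.5 and 53 mm
- bagel: baked bagel, 106 mm across, 34 mm high, loose bystander, origin under its centre; to be left alone
- salt_pot: small salt pot with a steel cap, 52 mm across, 40 mm high, loose bystander, origin under its centre; to be left alone
- timer: white kitchen timer, 30 x 70 x 55 mm, loose bystander, origin under its centre; to be left alone
- seed_bowl: white bowl, 90 mm across, 40 mm high, loose bystander, origin under its centre; to be left alone
- jar: glass jar, 60 mm across, 75 mm high, loose bystander, origin under its centre; to be left alone
Not all that is in view belongs to the job. Leave any purple, red or yellow look-alike of the part that bears cup1_centre alone.

How it is judged:
By the outcome, as a careful person would: the job done as asked, in the order asked, and still so for the second after the job is handed in, with the robot touching nothing.
Of caliper, thermometer, docker only 2 to 3 are there at a start; the rules pass over those that are not, and their reading is None.
At some moment in a run one of caliper, thermometer, docker, cup1, cup2, cup3 may be knocked a few centimetres aside while the robot is not near it.
Once in a run the grip may slacken for a moment while it holds something.
It also fails if it takes over 200 s, if anything falls off the work surface, if the arm or the gripper's body presses on something with over 40 N, if the wrist force passes 120 N, or if a joint passes its speed limit or range.

## Working session

There is one attempt and no reset: what is moved stays moved. The work goes in short steps, Python scripts to look and compute and a shell command to move; the robot and the scene stay as the last step left them, time stands still between calls to the robot, and variables do not carry over. Pictures are saved under pics/ and viewed, and the job is handed in when it is done.

```bash
ls; mkdir -p pics; python3 - <<'E'
from cell import *
import cv2,numpy as np
for n in("top","side"):
    c=read_camera(n); cv2.imwrite(f"pics/{n}0.png",c["frame"][:,:,::-1]); print(n,c["mtx"],c["dist"],c["eye"],c["orientation"])
print(read_state())
E
```

```text
pics
top [[573.33497041   0.         321.99838734]
 [  0.         573.33497041 236.04736466]
 [  0.           0.           1.        ]] [-0.05841496  0.          0.          0.          0.        ] [ 0.28713306 -0.04330705  1.58185686] [[-0.02521652  0.98373416 -0.17785172]
 [-0.99966865 -0.02389414  0.00957361]
 [ 0.00516828  0.1780342   0.98401073]]
side [[499.81199283   0.         324.35910717]
 [  0.         499.81199283 235.62041414]
 [  0.           0.           1.        ]] [0.03375825 0.         0.         0.         0.        ] [0.25343289 0.79331435 0.8776553 ] [[-0.94073382  0.22992368 -0.249309  ]
 [-0.33908969 -0.65103645  0.67909478]
 [-0.00616927  0.72338554  0.69041676]]
{'time_s': 0.1, 'joint_pos': array([-1.36762355e+00,  4.91502098e-01,  1.55940734e+00, -9.42978492e-06,
        1.09170733e+00, -1.05599385e-01]), 'qvel': array([ 9.98567602e-04,  8.55432352e-05, -2.17403838e-03,  5.63172671e-04,
        8.46474120e-04,  6.69720260e-04]), 'joint_torque': array([ 3.21670334e-03, -6.13622975e+01, -2.58606702e+01,  6.93723257e-02,
        4.70064115e-02, -3.56876137e-05]), 'tcp_pos': array([ 0.1899046 , -0.59521289,  0.21411195]), 'orientation': array([[-2.14841115e-04,  3.03893131e-01, -9.52706103e-01],
       [ 1.00136845e-03, -9.52705582e-01, -3.03893190e-01],
       [-9.99999476e-01, -1.01929859e-03, -9.96286635e-05]]), 'contact_force': array([-0.19004362,  0.14963055, -0.11550819]), 'wrist_torque': array([-0.00320591, -0.01242989, -0.00400672]), 'width': 0.09499034464754956}
```

View pics/top0.png

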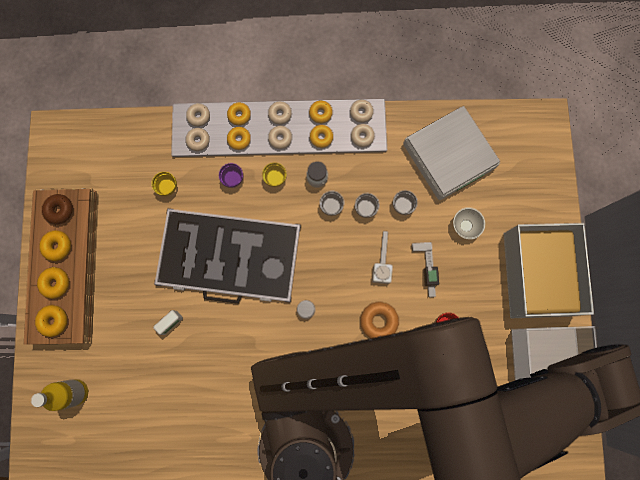

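View pics/side0.png

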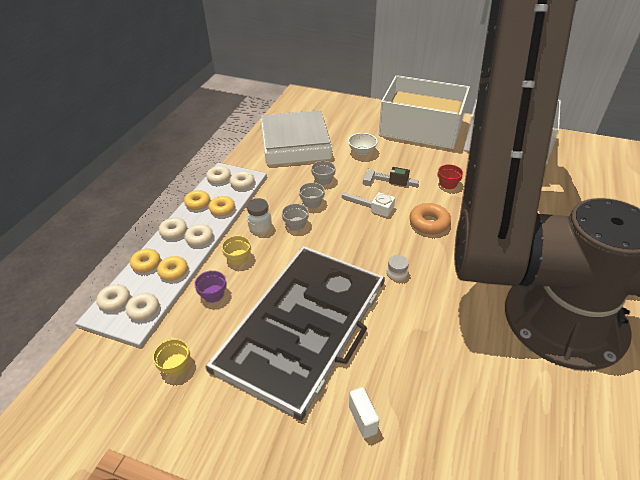

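```bash
cat > h.py <<'E'
from cell import *
import cv2,numpy as np
def proj(c,P):
    P=np.atleast_2d(P).astype(float); R=np.array(c["orientation"]); p=(P-np.array(c["eye"]))@R
    p=p*[1,-1,-1]
    q,_=cv2.projectPoints(p.reshape(-1,1,3),np.zeros(3),np.zeros(3),np.array(c["mtx"]),np.array(c["dist"]))
    return q.reshape(-1,2)
def unproj(c,uv,z):
    uv=np.atleast_2d(uv).astype(float).reshape(-1,1,2)
    n=cv2.undistortPoints(uv,np.array(c["mtx"]),np.array(c["dist"])).reshape(-1,2)
    d=np.c_[n[:,0],-n[:,1],-np.ones(len(n))]@np.array(c["orientation"]).T
    e=np.array(c["eye"]); t=(z-e[2])/d[:,2]
    return e+d*t[:,None]
def crop(c,x0,y0,x1,y1,name,s=None,draw=None):
    f=c["frame"][:,:,::-1].copy(); 
    s=s or min(800/(x1-x0),600/(y1-y0))
    im=cv2.resize(f[y0:y1,x0:x1],None,fx=s,fy=s,interpolation=cv2.INTER_CUBIC)
    for pts,col in (draw or []):
        p=((np.array(pts)+.5-[x0,y0])*s).astype(int)
        cv2.polylines(im,[p.reshape(-1,1,2)],True,col,1)
    cv2.imwrite(f"pics/{name}.png",im)
E
python3 - <<'E'
from h import *
T=read_camera("top");crop(T,145,200,305,310,"topcase");crop(T,310,180,490,310,"topobj")
names=["case","caliper_centre","thermometer_centre","docker_centre","caliper_cutout","thermometer_cutout","docker_cutout","cup_cutout","cup1_centre"]
for cam in("top","side"):
    C=read_camera(cam)
    if cam=="side": crop(C,200,230,400,420,"sidecase")
    for n in names:
        for r in cut_out(n,cam)[:7]:
            if r["score"]<.2: continue
            print(cam,n,round(r["score"],2),np.round(r["at"],1),r["mask"].sum(),np.round(unproj(C,r["at"],.02)[0],3))
E
```

```text
top case 0.94 [227.9 255. ] 10674 [0.523 0.202 0.02 ]
top caliper_centre 0.87 [432.1 267.2] 666 [ 0.475 -0.359  0.02 ]
top thermometer_centre 0.94 [383.5 270.3] 433 [ 0.47  -0.225  0.02 ]
top thermometer_centre 0.27 [227.7 257.4] 10737 [0.516 0.202 0.02 ]
top caliper_cutout 0.58 [231.  256.2] 10490 [0.519 0.193 0.02 ]
top thermometer_cutout 0.75 [227.  256.4] 10403 [0.519 0.204 0.02 ]
top docker_cutout 0.97 [228.7 259.4] 10706 [0.51 0.2  0.02]
top docker_cutout 0.46 [468.8 219.2] 833 [ 0.607 -0.47   0.02 ]
top cup_cutout 0.81 [227.5 257.8] 10676 [0.515 0.203 0.02 ]
top cup1_centre 0.96 [165.2 182.4] 523 [0.734 0.381 0.02 ]
top cup1_centre 0.93 [229.7 177. ] 453 [0.745 0.198 0.02 ]
top cup1_centre 0.83 [329.1 204.4] 460 [ 0.659 -0.081  0.02 ]
top cup1_centre 0.81 [273.5 176.1] 482 [0.745 0.074 0.02 ]
top cup1_centre 0.61 [450.1 317.6] 115 [ 0.336 -0.4    0.02 ]
side case 0.71 [296.  329.9] 16368 [0.523 0.236 0.02 ]
side case 0.36 [312.  194.7] 505 [ 0.649 -0.191  0.02 ]
side caliper_centre 0.72 [395.3 176.7] 685 [ 0.456 -0.344  0.02 ]
side thermometer_centre 0.9 [374.4 201.4] 616 [ 0.482 -0.219  0.02 ]
side caliper_cutout 0.72 [298.8 330.5] 16288 [0.517 0.235 0.02 ]
side caliper_cutout 0.21 [323.  171.4] 408 [ 0.657 -0.3    0.02 ]
side thermometer_cutout 0.73 [298.8 330. ] 16411 [0.517 0.234 0.02 ]
side docker_cutout 0.64 [298.5 331.3] 16285 [0.516 0.237 0.02 ]
side cup_cutout 0.79 [299.1 329.7] 16545 [0.517 0.233 0.02 ]
side cup1_centre 0.93 [448.4 175.7] 484 [ 0.316 -0.398  0.02 ]
side cup1_centre 0.76 [170.8 356.1] 1059 [0.733 0.376 0.02 ]
side cup1_centre 0.73 [210.8 284.8] 764 [0.75  0.186 0.02 ]
side cup1_centre 0.58 [296.2 218.6] 570 [ 0.653 -0.086  0.02 ]
side cup1_centre 0.58 [238.9 250. ] 680 [0.741 0.066 0.02 ]
```

View pics/topcase.png

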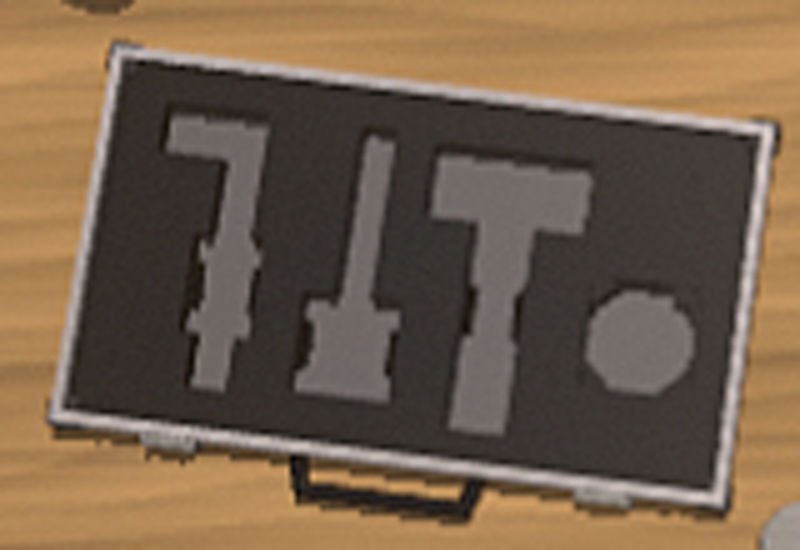

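View pics/topobj.png

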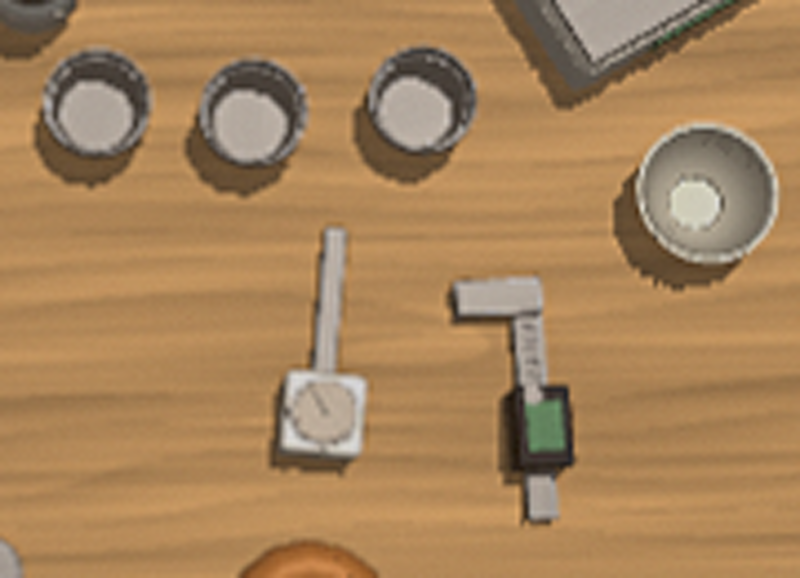

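View pics/sidecase.png

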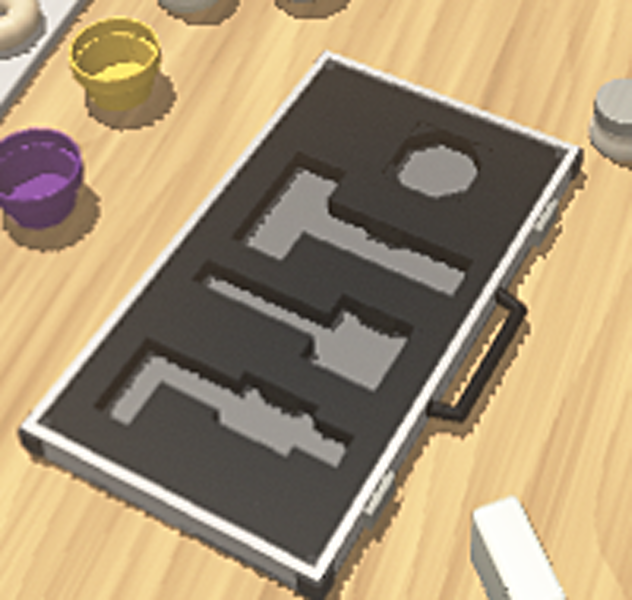

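```bash
cat > fit.py <<'E'
from h import *
from scipy.optimize import minimize
c=.0025
# outlines (union of boxes) in tool frame, inflated by clearance
BOX={"caliper":[(-25,25,-17,17),(-55,95,-9,9),(73,95,-9,45)],
"thermometer":[(-25,25,-25,25),(25,120,-7,7)],
"docker":[(-65,55,-14,14),(50,86,-42,42)]}
HW={"caliper":17,"thermometer":25,"docker":14}
H={"caliper":[36,12,18],"thermometer":[36,14],"docker":[36,36]}
def tf(p,P,z):
    x,y,a=p; P=np.asarray(P); return np.c_[x+np.cos(a)*P[:,0]-np.sin(a)*P[:,1],y+np.sin(a)*P[:,0]+np.cos(a)*P[:,1],np.full(len(P),z)]
S=8
def fill(cam,polys,win):
    x0,y0,x1,y1=win; im=np.zeros(((y1-y0)*S,(x1-x0)*S),np.uint8)
    for P in polys:
        q=((proj(cam,P)+.5-[x0,y0])*S*16).round().astype(np.int32)
        cv2.fillPoly(im,[q.reshape(-1,1,2)],1,shift=4)
    return im
def boxpts(b): x0,x1,y0,y1=[v/1000 for v in b]; return [(x0,y0),(x1,y0),(x1,y1),(x0,y1)]
def infl(b): return (b[0]-2.5,b[1]+2.5,b[2]-2.5,b[3]+2.5)
def down(im): return cv2.resize(im.astype(np.float32),None,fx=1/S,fy=1/S,interpolation=cv2.INTER_AREA)
def cutmodel(cam,name,p,win):
    if name=="cup":
        r=.030/np.cos(np.pi/8); P=[[(r*np.cos(t),r*np.sin(t)) for t in np.pi/8+np.arange(8)*np.pi/4]]
    else: P=[boxpts(infl(b)) for b in BOX[name]]
    a=fill(cam,[tf(p,q,.006) for q in P],win); b=fill(cam,[tf(p,q,.022) for q in P],win)
    m=a&b; ig=np.zeros_like(m)
    if name!="cup":
        h=HW[name]
        ig=fill(cam,[tf(p,boxpts(q),z) for z in(.006,.022) for q in((-16,16,h-7,h+4),(-16,16,-h-4,-h+7))],win)
    return down(m),down(ig)
def window(cam,p,r):
    q=proj(cam,tf(p,[(dx,dy) for dx in(-r,r) for dy in(-r,r)],.01)); a=np.floor(q.min(0)).astype(int);b=np.ceil(q.max(0)).astype(int)
    return a[0],a[1],b[0],b[1]
def fitcut(cams,name,p0,lock=None):
    obs=[]
    for cam in cams:
        w=window(cam,p0,.09 if name!="cup" else .04); g=cam["frame"][w[1]:w[3],w[0]:w[2]].mean(2).astype(np.float32)
        obs.append((cam,w,g))
    def cost(v,full=False):
        p=np.array([p0[0]+v[0]/1000,p0[1]+v[1]/1000,(p0[2]+v[2]/100) if lock is None else lock]); t=0
        for cam,w,g in obs:
            m,ig=cutmodel(cam,name,p,w); W=(ig<.5)&valid[id(cam)][w[1]:w[3],w[0]:w[2]]
            o=np.clip((g-50)/(floorv[id(cam)]-50),0,1)
            t+=(W*(m-o)**2).sum()
        return t
    return obs,cost
valid={};floorv={}
E
python3 - <<'E'
from fit import *
T=read_camera("top");Sd=read_camera("side")
for C,pts in((T,[(188,265),(214,273),(245,250),(273,268)]),(Sd,[(284,365),(315,340),(300,300),(338,284)])):
    for u,v in pts: print(C["frame"][v,u])
    print("dark",C["frame"][250 if C is T else 335,260 if C is T else 285] )
E
```

```text
[108 102  98]
[112 106 103]
[114 107 104]
[119 111 108]
dark [61 55 52]
[158 154 148]
[153 150 145]
[151 146 140]
[149 144 139]
dark [68 66 62]
```

```bash
cat >> fit.py <<'E'
def fitcut(cams,name,p0,lock=None):
    obs=[]
    for cam in cams:
        w=window(cam,p0,.13 if name!="cup" else .05); g=cam["frame"][w[1]:w[3],w[0]:w[2]].mean(2).astype(np.float32)
        m,_=cutmodel(cam,name,p0,w); V=cv2.dilate((m>0.3).astype(np.uint8),np.ones((9,9)))>0
        obs.append((cam,w,g,V))
    def P(v): return np.array([p0[0]+v[0]/1000,p0[1]+v[1]/1000,(p0[2]+v[2]/100) if lock is None else lock])
    def cost(v):
        t=0
        for cam,w,g,V in obs:
            m,ig=cutmodel(cam,name,P(v),w); W=V&(ig<.3)
            A=np.c_[m[W],np.ones(W.sum())]; s,r,_,_=np.linalg.lstsq(A,g[W],rcond=None)
            t+=((A@s-g[W])**2).mean()/900
        return t
    n=3 if lock is None else 2
    r=minimize(cost,np.zeros(n),method="Nelder-Mead",options=dict(initial_simplex=np.r_[np.zeros((1,n)),4*np.eye(n)],xatol=.02,fatol=1e-5))
    return P(r.x),r.fun
E
cat > c1.py <<'E'
from fit import *
T=read_camera("top");Sd=read_camera("side")
# initial guess from top picture
def w(u,v): return unproj(T,(u,v),.006)[0][:2]
a0=np.arctan2(*( (w(160,287)-w(167,210))[::-1]*-1))
print("case yaw0",a0)
g={"caliper":w(191.,257),"thermometer":w(214.5,270),"docker":w(244,263),"cup":w(273,268)}
# picture topcase scale 5: caliper block centre (227,285)->(190.4,257); thermo (350,345)->(215,269)
out={}
for k in g:
    for nm,cs in(("top",[T]),("side",[Sd]),("both",[T,Sd])):
        p,f=fitcut(cs,k,np.r_[g[k],a0],None if k!="cup" else out["thermometer"][2])
        print(k,nm,np.round(p*[1000,1000,1],4).round(3),round(f,3))
    out[k]=p
np.save("cut.npy",out,allow_pickle=True)
for C,nm,wn in((T,"t",(145,200,305,310)),(Sd,"s",(200,230,400,420))):
    d=[]
    for k,p in out.items():
        P=[boxpts(infl(b)) for b in BOX[k]] if k!="cup" else [[(.03*np.cos(t),.03*np.sin(t)) for t in np.arange(24)*np.pi/12]]
        for q in P: d+= [(proj(C,tf(p,q,.006)),(0,255,0)),(proj(C,tf(p,q,.022)),(0,0,255))]
    crop(C,*wn,"fit_"+nm,draw=d)
E
python3 c1.py
```

```text
case yaw0 -0.0670080354197233
caliper top [ 5.19068e+02  3.09726e+02 -1.52000e-01] 0.097
caliper side [ 5.16732e+02  3.12574e+02 -1.53000e-01] 0.315
caliper both [ 5.17333e+02  3.11828e+02 -1.52000e-01] 0.571
thermometer top [ 4.83720e+02  2.41165e+02 -1.49000e-01] 0.055
thermometer side [ 4.81586e+02  2.43866e+02 -1.52000e-01] 0.255
thermometer both [ 4.82205e+02  2.43030e+02 -1.47000e-01] 0.438
docker top [ 5.01589e+02  1.60583e+02 -1.48000e-01] 0.068
docker side [ 4.99958e+02  1.63488e+02 -1.50000e-01] 0.241
docker both [ 5.00388e+02  1.62815e+02 -1.49000e-01] 0.397
cup top [ 4.84281e+02  8.01280e+01 -1.47000e-01] 0.079
cup side [ 4.82394e+02  8.23110e+01 -1.47000e-01] 0.149
cup both [ 4.8291e+02  8.1754e+01 -1.4700e-01] 0.288
```

View pics/fit_t.png

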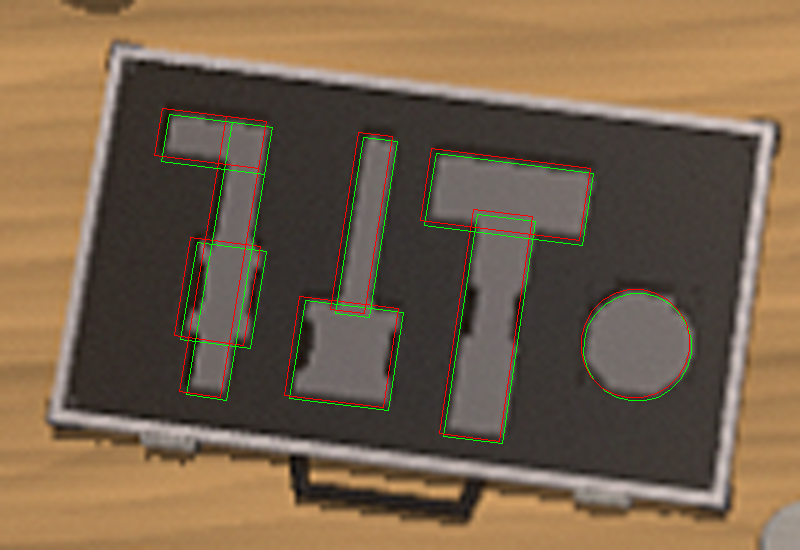

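View pics/fit_s.png

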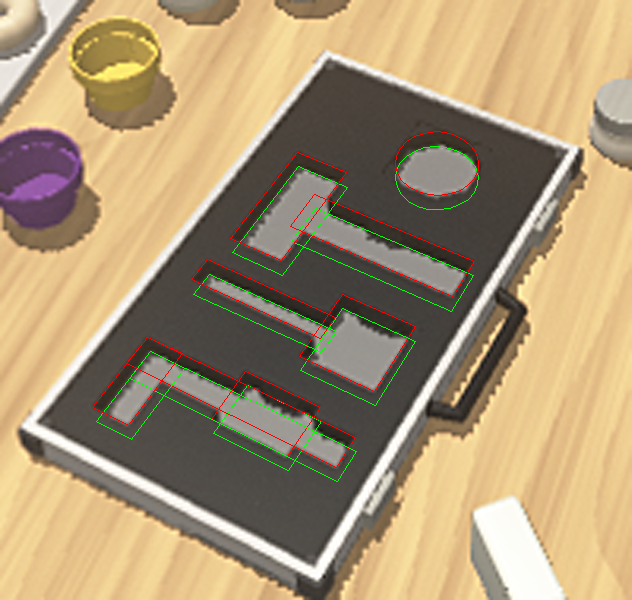

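```bash
cat >> fit.py <<'E'
def solid(cam,name,p,z0,win,tilt=None):
    out=np.zeros(((win[3]-win[1])*S,(win[2]-win[0])*S),np.uint8); 
    for b,h in zip(BOX[name],H[name]):
        q=np.r_[tf(p,boxpts(b),z0),tf(p,boxpts(b),z0+h/1000)]
        u=proj(cam,q).astype(np.float32); hull=cv2.convexHull(u).reshape(-1,2)
        cv2.fillPoly(out,[((hull+.5-[win[0],win[1]])*S*16).round().astype(np.int32).reshape(-1,1,2)],1,shift=4)
    return down(out)
def sat(f): f=f.astype(np.float32); return (f.max(2)-f.min(2))/(f.max(2)+8)*255
def fittool(cams,name,p0,z0,chan=sat,tol=11,lock=None):
    obs=[]
    for cam in cams:
        w=window(cam,p0,.15); w=(max(w[0],0),max(w[1],0),min(w[2],640),min(w[3],480))
        g=chan(cam["frame"])[w[1]:w[3],w[0]:w[2]]
        V=cv2.dilate((solid(cam,name,p0,z0,w)>.3).astype(np.uint8),np.ones((tol,tol)))>0
        obs.append((cam,w,g,V))
    def P(v): return np.array([p0[0]+v[0]/1000,p0[1]+v[1]/1000,(p0[2]+v[2]/100) if lock is None else lock])
    def cost(v):
        t=0
        for cam,w,g,V in obs:
            m=solid(cam,name,P(v),z0,w); A=np.c_[m[V],np.ones(V.sum())]; s,_,_,_=np.linalg.lstsq(A,g[V],rcond=None)
            t+=((A@s-g[V])**2).mean()/900
        return t
    n=3 if lock is None else 2
    r=minimize(cost,np.zeros(n),method="Nelder-Mead",options=dict(initial_simplex=np.r_[np.zeros((1,n)),6*np.eye(n)],xatol=.02,fatol=1e-5))
    return P(r.x),r.fun
def drawtool(C,name,p,z0,wn,fn):
    d=[]
    for b,h in zip(BOX[name],H[name]):
        d+=[(proj(C,tf(p,boxpts(b),z0)),(0,255,0)),(proj(C,tf(p,boxpts(b),z0+h/1000)),(0,0,255))]
    crop(C,*wn,fn,draw=d)
E
python3 - <<'E'
from fit import *
T=read_camera("top");Sd=read_camera("side")
def w(u,v,z=.036): return unproj(T,(u,v),z)[0][:2]
def yaw(a,b): d=w(*b)-w(*a); return np.arctan2(d[1],d[0])
# topobj crop scale 4.444 origin 310,180
f=lambda x,y:(310+x/4.444,180+y/4.444)
g={"thermometer":np.r_[w(*f(324,415)),yaw(f(324,365),f(335,235))],"caliper":np.r_[w(*f(545,428)),yaw(f(540,510),f(527,325))]}
for k in g:
    for nm,cs in(("top",[T]),("side",[Sd])):
        p,fu=fittool(cs,k,g[k],0.); print(k,nm,g[k].round(3),p.round(4),round(fu,2))
        drawtool(cs[0],k,p,0.,(310,180,490,310) if nm=="top" else (300,120,460,240),f"tf_{k}_{nm}")
E
cd pics; python3 -c "
import cv2,numpy as np
a=[cv2.resize(cv2.imread(f'tf_{k}_{c}.png'),(400,300)) for k in('thermometer','caliper') for c in('top','side')]
cv2.imwrite('tf.png',np.vstack([np.hstack(a[:2]),np.hstack(a[2:])]))"
```

```text
thermometer top [ 0.46  -0.221 -0.128] [ 0.4628 -0.2199 -0.1305] 0.14
thermometer side [ 0.46  -0.221 -0.128] [ 0.4599 -0.2185 -0.1292] 0.19
caliper top [ 0.448 -0.356  0.013] [ 0.4517 -0.3546  0.0224] 0.34
caliper side [ 0.448 -0.356  0.013] [ 0.448  -0.3536  0.0252] 0.34
```

View pics/tf.png

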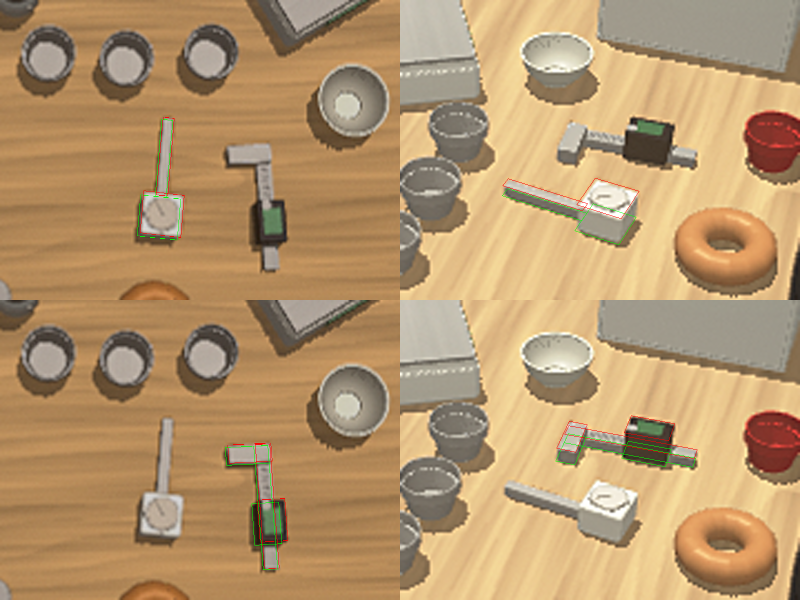

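```bash
cat > go.py <<'E'
import sys
from h import *
from scipy.spatial.transform import Rotation as Ro
def plan(x,y,z,yaw,flip=False):
    s=read_state(); R0=np.array(s["orientation"]); p0=np.array(s["tcp_pos"])
    a=yaw-np.pi/2+(np.pi if flip else 0); Y=np.array([np.cos(a),np.sin(a),0]); X=np.array([0,0,-1.]); R=np.c_[X,Y,np.cross(X,Y)]
    o=R0.T@(np.array([x,y,z])-p0)/.15; t=Ro.from_matrix(R0.T@R).as_rotvec()/np.pi
    print("offset",o.round(4).tolist(),"twist",t.round(4).tolist(),"tcp",p0.round(4),"q",np.round(s["joint_pos"],2),"F",np.round(s["contact_force"],1),"w",round(s["width"],4),"t",round(s["time_s"],2))
if __name__=="__main__": plan(*map(float,sys.argv[1:5]),flip=len(sys.argv)>5)
E
python3 go.py .450 -.354 .15 .024
```

```text
offset [0.4309, -1.0068, -2.1408] twist [0.0906, 0.0, -0.0] tcp [ 0.19   -0.5955  0.2147] q [-1.37  0.49  1.56 -0.    1.09 -0.11] F [-1.   2.  -0.6] w 0.0952 t 1.45
```

```bash
python3 -m pendant '[{"offset":[0.1,-0.35,-0.4],"twist":[0,0,0]},{"offset":[0.1,-0.5,-1],"twist":[0,0,0]},{"offset":[0.1,-0.5,-1],"twist":[0,0,0]},{"offset":[0.1,-0.5,-1],"twist":[0,0,0]}]' 1 && python3 -m pendant '[{"offset":[0.1,-0.2,-0.4],"twist":[0,0,0]},{"offset":[0.1,-0.5,-0.8],"twist":[0,0,0]},{"offset":[0.1,-0.5,-1],"twist":[0,0,0]},{"offset":[0.1,-0.5,-1],"twist":[0,0,0]}]'; python3 go.py .450 -.354 .15 .024
```

```text
time_s: 1.95
tcp_pos: [0.3122, -0.4767, 0.1998]
orientation: [[0.0, 0.307, -0.952], [-0.0, -0.952, -0.307], [-1.0, 0.0, -0.0]]
contact_force: [0.5, -1.0, 0.0]
width: 0.0948
time_s: 2.45
tcp_pos: [0.4317, -0.3605, 0.1847]
orientation: [[0.0, 0.307, -0.952], [-0.0, -0.952, -0.307], [-1.0, 0.0, -0.0]]
contact_force: [-0.1, -0.6, 0.0]
width: 0.095
offset [0.2311, -0.0039, -0.1291] twist [0.0916, -0.0001, -0.0001] tcp [ 0.4317 -0.3605  0.1847] q [-0.81  0.44  1.75  0.    0.96  0.45] F [-0.1 -0.6  0. ] w 0.095 t 2.45
```

```bash
python3 -m pendant '[{"offset":[0.23,-0.004,-0.129],"twist":[0.0916,0,0]},{"offset":[0.6,-0.004,-0.129],"twist":[0.0916,0,0]},{"offset":[0.6,-0.004,-0.129],"twist":[0.0916,0,0]}]'; python3 go.py .450 -.354 .019 .024; python3 - <<'E'
from h import *
T=read_camera("top");cv2.imwrite("pics/t2.png",T["frame"][:,:,::-1])
E
```

```text
time_s: 2.82
tcp_pos: [0.4464, -0.3547, 0.0919]
orientation: [[-0.005, 0.021, -1.0], [0.005, -1.0, -0.021], [-1.0, -0.005, 0.005]]
contact_force: [0.2, -0.8, 0.9]
width: 0.095
offset [0.4858, -0.0019, -0.0267] twist [-0.001, 0.0015, 0.0015] tcp [ 0.4464 -0.3547  0.0919] q [-0.79  0.57  1.81 -0.    0.77  0.76] F [ 0.2 -0.8  0.9] w 0.095 t 2.83
```

View pics/t2.png

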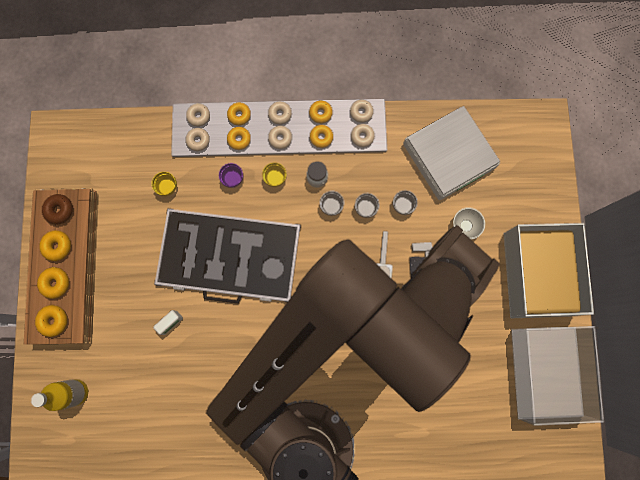

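```bash
python3 -m pendant '[{"offset":[0.3,0,0],"twist":[0,0,0]},{"offset":[0.48,0,0],"twist":[0,0,0]},{"offset":[0.48,0,0],"twist":[0,0,0]}]'; python3 go.py .450 -.354 .019 .024; python3 -m pendant '[{"offset":[0,0,0],"twist":[0,0,0]},{"offset":[0,0,0],"twist":[0,0,0]},{"offset":[0,0,0],"twist":[0,0,0]},{"offset":[0,0,0],"twist":[0,0,0]},{"offset":[0,0,0],"twist":[0,0,0]},{"offset":[0,0,0],"twist":[0,0,0]}]' 0 40
```

```text
time_s: 3.25
tcp_pos: [0.4482, -0.3558, 0.0234]
orientation: [[-0.0, 0.022, -1.0], [0.0, -1.0, -0.022], [-1.0, -0.0, 0.0]]
contact_force: [-0.1, 1.0, 1.3]
width: 0.0951
offset [0.0295, -0.0117, -0.0123] twist [-0.0006, 0.0001, 0.0] tcp [ 0.4482 -0.3558  0.0234] q [-0.79  0.67  1.85 -0.    0.62  0.76] F [-0.1  1.   1.3] w 0.0951 t 3.25
time_s: 4.0
tcp_pos: [0.4485, -0.3549, 0.0226]
orientation: [[-0.0, 0.021, -1.0], [-0.0, -1.0, -0.021], [-1.0, 0.0, 0.0]]
contact_force: [0.7, 0.3, -0.2]
width: 0.0405
```

```bash
python3 -m pendant '[{"offset":[0,0,0],"twist":[0,0,0]},{"offset":[0,0,0],"twist":[0,0,0]},{"offset":[0,0,0],"twist":[0,0,0]}]' 0 40;python3 -m pendant '[{"offset":[-0.1,0,0],"twist":[0,0,0]},{"offset":[-0.4,0,0],"twist":[0,0,0]},{"offset":[-0.8,0,0],"twist":[0,0,0]},{"offset":[-1,0,0],"twist":[0,0,0]}]';  python3 go.py .518 .311 .17 -.15
```

```text
time_s: 4.38
tcp_pos: [0.4484, -0.3549, 0.0226]
orientation: [[-0.0, 0.021, -1.0], [0.0, -1.0, -0.021], [-1.0, -0.0, 0.0]]
contact_force: [-0.1, 0.4, 0.3]
width: 0.0339
time_s: 4.88
tcp_pos: [0.4488, -0.3554, 0.1767]
orientation: [[0.003, 0.021, -1.0], [-0.003, -1.0, -0.021], [-1.0, 0.003, -0.003]]
contact_force: [1.1, -0.2, -2.5]
width: 0.0339
offset [0.0322, -4.4317, -0.5545] twist [0.0545, -0.001, -0.0009] tcp [ 0.4488 -0.3554  0.1767] q [-0.78  0.46  1.74 -0.    0.94  0.76] F [ 1.1 -0.2 -2.5] w 0.0339 t 4.88
```

```bash
for i in 1 2 3 4; do python3 -m pendant '[{"offset":[0,-0.35,-0.05],"twist":[0,0,0]},{"offset":[0,-0.75,-0.1],"twist":[0,0,0]},{"offset":[0,-1,-0.13],"twist":[0,0,0]},{"offset":[0,-1,-0.13],"twist":[0,0,0]}]' | grep -E "tcp_pos|width"; done;  python3 go.py .518 .311 .17 -.15
```

```text
tcp_pos: [0.4648, -0.2024, 0.1737]
width: 0.0339
tcp_pos: [0.4814, -0.053, 0.1732]
width: 0.0337
tcp_pos: [0.4981, 0.0969, 0.1729]
width: 0.0336
tcp_pos: [0.5147, 0.2468, 0.1725]
width: 0.0335
offset [0.0169, -0.4273, -0.0318] twist [0.0548, -0.0001, -0.0] tcp [0.5147 0.2468 0.1725] q [ 0.33  0.46  1.74 -0.    0.94  1.88] F [ 0.   0.7 -1.5] w 0.0335 t 6.88
```

```bash
python3 -m pendant '[{"offset":[0,-0.25,-0.03],"twist":[0.0548,0,0]},{"offset":[0.3,-0.4273,-0.0318],"twist":[0.0548,0,0]},{"offset":[0.55,-0.4273,-0.0318],"twist":[0.0548,0,0]},{"offset":[0.7,-0.4273,-0.0318],"twist":[0.0548,0,0]},{"offset":[0.7,-0.4273,-0.0318],"twist":[0.0548,0,0]}]'; python3 go.py .518 .311 .06 -.15;python3 - <<'E'
from h import *
T=read_camera("top");Sd=read_camera("side");crop(T,145,180,305,300,"c3t");crop(Sd,200,230,400,420,"c3s")
E
cd pics; python3 -c "
import cv2,numpy as np
cv2.imwrite('c3.png',np.hstack([cv2.resize(cv2.imread(f'c3{k}.png'),(400,400)) for k in 'ts']))"
```

```text
time_s: 7.5
tcp_pos: [0.5174, 0.3083, 0.0664]
orientation: [[-0.003, -0.152, -0.988], [-0.002, -0.988, 0.152], [-1.0, 0.002, 0.003]]
contact_force: [0.5, -0.3, -1.2]
width: 0.0339
offset [0.0423, -0.0183, -0.0011] twist [-0.001, 0.0008, -0.0007] tcp [0.5174 0.3083 0.0664] q [ 0.43  0.64  1.75 -0.    0.76  2.15] F [ 0.5 -0.3 -1.2] w 0.0339 t 7.5
```

View pics/c3.png

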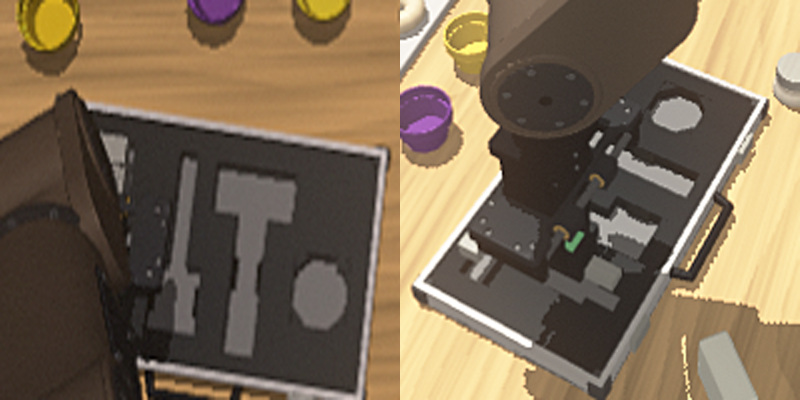

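```bash
python3 -m pendant '[{"offset":[0.04,-0.014,0.006],"twist":[0,0,0]},{"offset":[0.04,-0.014,0.006],"twist":[0,0,0]},{"offset":[0.04,-0.014,0.006],"twist":[0,0,0]}]'; python3 go.py .5165 .3105 .06 -.15;cat > ov.py <<'E'
from fit import *
import sys
k=sys.argv[1];dx,dz=float(sys.argv[2]),float(sys.argv[3]); bx,by=float(sys.argv[4]),float(sys.argv[5])
s=read_state();t=s["tcp_pos"];R=s["orientation"];yaw=np.arctan2(R[1,1],R[0,1])+np.pi/2
Sd=read_camera("side")
p=[t[0]+dx*np.cos(yaw)+bx,t[1]+dx*np.sin(yaw)+by,yaw]; print(p,t)
c=proj(Sd,[[p[0],p[1],.04]])[0].astype(int)
drawtool(Sd,k,p,t[2]-dz,(c[0]-70,c[1]-50,c[0]+70,c[1]+55),sys.argv[6])
E
python3 ov.py caliper 0.0015 0.0226 -.0013 .0021 ov1
```

```text
time_s: 7.98
tcp_pos: [0.5168, 0.3131, 0.062]
orientation: [[0.001, -0.15, -0.989], [0.0, -0.989, 0.15], [-1.0, -0.0, -0.001]]
contact_force: [-0.3, 0.2, -1.5]
width: 0.0338
offset [0.0131, 0.0172, -0.0007] twist [-0.0003, -0.0002, 0.0001] tcp [0.5168 0.3131 0.062 ] q [ 0.44  0.65  1.75 -0.    0.74  2.16] F [-0.3  0.2 -1.5] w 0.0338 t 7.97
[np.float64(0.5169602326456375), np.float64(0.31493644736684795), np.float64(-0.1509172617145651)] [0.51677728 0.31306196 0.06196856]
```

View pics/ov1.png

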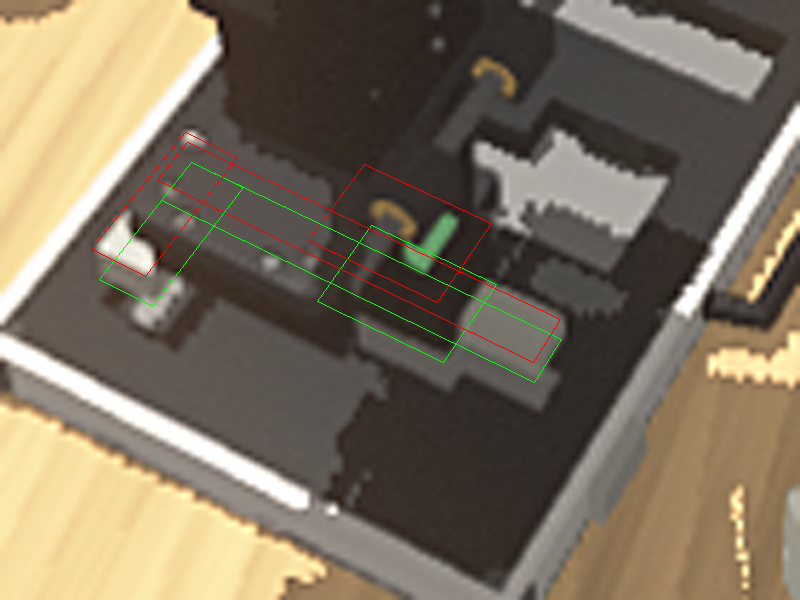

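```bash
python3 -m pendant '[{"offset":[0.05,0.017,0],"twist":[0,0,0]},{"offset":[0.1,0.017,0],"twist":[0,0,0]},{"offset":[0.1,0.017,0],"twist":[0,0,0]}]' | grep -v ori; python3 go.py .5165 .3105 .04 -.15;python3 ov.py caliper 0.0015 0.0226 -.0013 .0021 ov2
```

```text
time_s: 8.4
tcp_pos: [0.5159, 0.3102, 0.0457]
contact_force: [-0.8, -0.2, -2.3]
width: 0.0334
offset [0.0378, -0.0023, -0.0036] twist [-0.0004, 0.0004, -0.0003] tcp [0.5159 0.3102 0.0457] q [ 0.43  0.67  1.76 -0.    0.71  2.15] F [-0.8 -0.2 -2.3] w 0.0334 t 8.4
[np.float64(0.5160983761340697), np.float64(0.31211783137861354), np.float64(-0.15114541779552892)] [0.51591548 0.31024369 0.0456697 ]
```

View pics/ov2.png

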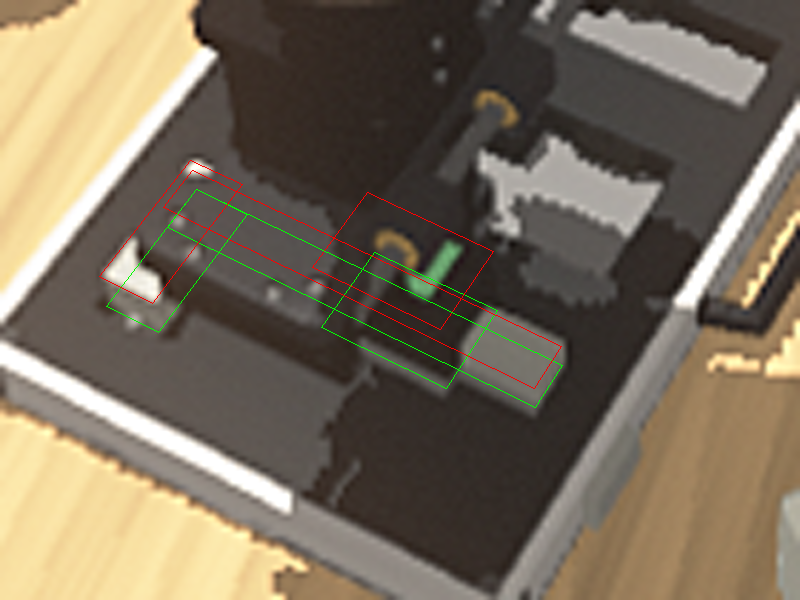

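```bash
python3 -m pendant '[{"offset":[0.02,0,-0.003],"twist":[0,0,0]},{"offset":[0.03,0,-0.003],"twist":[0,0,0]},{"offset":[0.03,0,-0.003],"twist":[0,0,0]}]' | grep -v ori;python3 -m pendant '[{"offset":[0.02,0,0],"twist":[0,0,0]},{"offset":[0.03,0,0],"twist":[0,0,0]},{"offset":[0.03,0,0],"twist":[0,0,0]}]' | grep -v ori; python3 go.py .5165 .3105 .0286 -.15
```

```text
time_s: 8.82
tcp_pos: [0.5167, 0.3104, 0.042]
contact_force: [-0.5, 0.1, -1.9]
width: 0.0337
time_s: 9.2
tcp_pos: [0.5173, 0.311, 0.038]
contact_force: [0.7, 4.9, 3.8]
width: 0.0336
offset [0.0629, 0.0038, 0.0047] twist [-0.0004, -0.0005, 0.0004] tcp [0.5173 0.311  0.038 ] q [0.43 0.68 1.77 0.   0.69 2.15] F [0.7 4.9 3.8] w 0.0336 t 9.2
```

```bash
python3 -m pendant '[{"offset":[0.0,-0.005,0],"twist":[0,0,0]},{"offset":[0.02,-0.005,0],"twist":[0,0,0]},{"offset":[0.03,-0.005,0],"twist":[0,0,0]}]' - 60 | grep -v ori;python3 -m pendant '[{"offset":[0.02,0,0],"twist":[0,0,0]},{"offset":[0.03,0,0],"twist":[0,0,0]},{"offset":[0.03,0,0],"twist":[0,0,0]}]' | grep -v ori; python3 go.py .5165 .3105 .0286 -.15
```

```text
time_s: 9.57
tcp_pos: [0.5173, 0.3111, 0.0337]
contact_force: [-0.0, 1.3, 8.3]
width: 0.0339
time_s: 9.95
tcp_pos: [0.517, 0.311, 0.0286]
contact_force: [1.9, -0.3, 3.1]
width: 0.0333
offset [0.0, 0.0036, 0.0029] twist [-0.0004, -0.0001, -0.0001] tcp [0.517  0.311  0.0286] q [ 0.43  0.69  1.77 -0.    0.68  2.15] F [ 1.9 -0.3  3.1] w 0.0333 t 9.95
```

```bash
python3 -m pendant '[{"offset":[0.01,0,0],"twist":[0,0,0]},{"offset":[0.02,0,0],"twist":[0,0,0]},{"offset":[0.02,0,0],"twist":[0,0,0]}]' - 60 | grep -v ori;python3 -m pendant '[{"offset":[0.01,0,0],"twist":[0,0,0]},{"offset":[0.01,0,0],"twist":[0,0,0]}]' | grep -v ori
```

```text
time_s: 10.32
tcp_pos: [0.5171, 0.311, 0.0285]
contact_force: [-7.1, -5.0, 36.3]
width: 0.0335
time_s: 10.58
tcp_pos: [0.5171, 0.311, 0.0284]
contact_force: [-12.1, -8.6, 52.8]
width: 0.0338
```

```bash
python3 -m pendant '[{"offset":[-0.03,0,0],"twist":[0,0,0]},{"offset":[-0.03,0,0],"twist":[0,0,0]}]' | grep -v ori; python3 -m pendant '[{"offset":[0,0,0],"twist":[0,0,0]},{"offset":[0,0,0],"twist":[0,0,0]},{"offset":[0,0,0],"twist":[0,0,0]}]' 0.6 | grep -v ori;python3 -m pendant '[{"offset":[-0.2,0,0],"twist":[0,0,0]},{"offset":[-0.6,0,0],"twist":[0,0,0]},{"offset":[-1,0,0],"twist":[0,0,0]},{"offset":[-1,0,0],"twist":[0,0,0]}]' 1 | grep -v ori
python3 go.py .461 -.219 .15 -.13
```

```text
time_s: 10.82
tcp_pos: [0.5168, 0.3111, 0.0286]
contact_force: [-0.1, 1.0, 3.2]
width: 0.0339
time_s: 11.2
tcp_pos: [0.5166, 0.311, 0.0281]
contact_force: [0.7, -0.1, 0.1]
width: 0.0558
time_s: 11.7
tcp_pos: [0.5183, 0.3119, 0.183]
contact_force: [0.1, 0.8, -0.5]
width: 0.0912
offset [0.2058, 3.5576, -0.1531] twist [-0.0067, -0.0021, 0.0013] tcp [0.5183 0.3119 0.183 ] q [ 0.43  0.49  1.65 -0.    0.99  2.15] F [ 0.1  0.8 -0.5] w 0.0912 t 11.7
```

```bash
for i in 1 2 3; do python3 -m pendant '[{"offset":[0,0.35,-0.02],"twist":[0,0,0]},{"offset":[0,0.75,-0.03],"twist":[0,0,0]},{"offset":[0,1,-0.04],"twist":[0,0,0]},{"offset":[0,1,-0.04],"twist":[0,0,0]}]' | grep -E "tcp_pos"; done;  python3 - <<'E'
from fit import *
T=read_camera("top");Sd=read_camera("side");cv2.imwrite("pics/t4.png",T["frame"][:,:,::-1]);cv2.imwrite("pics/s4.png",Sd["frame"][:,:,::-1])
crop(Sd,200,230,400,420,"s4case")
p0=np.load("cut.npy",allow_pickle=True).item()["caliper"]
steel=lambda f:f.mean(2).astype(np.float32)
for nm,C in(("top",T),("side",Sd)):
    try: print(nm,fittool([C],"thermometer",[.4613,-.2192,-.13],0.))
    except Exception as e: print(e)
E
python3 go.py .461 -.219 .15 -.13
```

```text
tcp_pos: [0.4996, 0.1599, 0.1777]
tcp_pos: [0.4834, 0.0115, 0.1779]
tcp_pos: [0.4672, -0.1373, 0.178]
top (array([ 0.42013523, -0.19705334,  0.27062781]), np.float64(0.574459067368743))
side (array([ 0.45963767, -0.21808717, -0.1459542 ]), np.float64(0.2019413539345523))
offset [0.187, 0.5569, -0.0436] twist [-0.0067, 0.0003, 0.0001] tcp [ 0.4671 -0.1355  0.1781] q [-0.42  0.34  1.93  0.    0.87  1.3 ] F [-0.4 -0.6  0.3] w 0.095 t 13.3
```

View pics/t4.png

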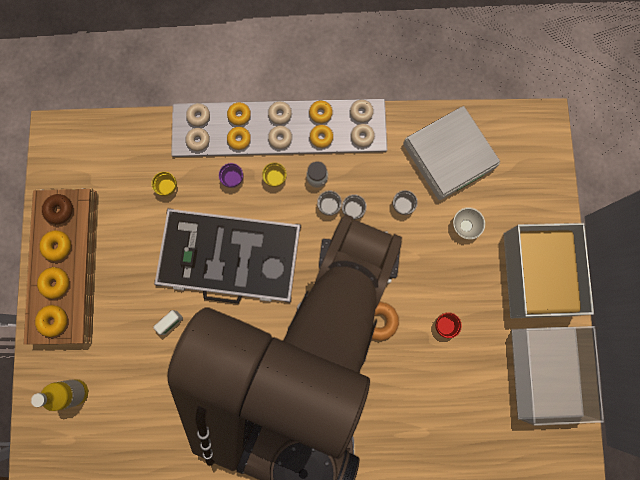

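View pics/s4case.png

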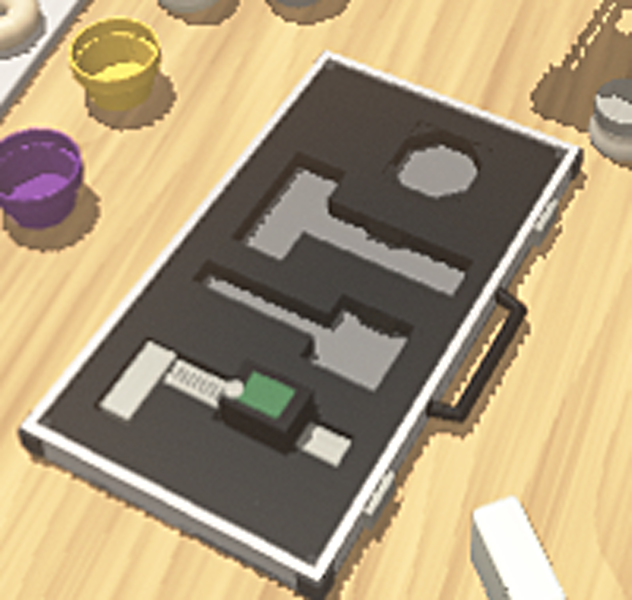

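```bash
python3 -m pendant '[{"offset":[0.0,0.35,-0.04],"twist":[-0.0067,0,0]},{"offset":[0.2,0.55,-0.04],"twist":[-0.0067,0,0]},{"offset":[0.5,0.557,-0.044],"twist":[-0.0067,0,0]},{"offset":[0.7,0.557,-0.044],"twist":[-0.0067,0,0]},{"offset":[0.7,0.557,-0.044],"twist":[-0.0067,0,0]}]' 1| grep -v ori;  python3 go.py .461 -.219 .019 -.13; python3 - <<'E'
from fit import *
Sd=read_camera("side"); drawtool(Sd,"thermometer",[.4599,-.2185,-.13],0,(300,140,460,260),"s5")
E
```

```text
time_s: 13.92
tcp_pos: [0.4606, -0.2181, 0.072]
contact_force: [-0.3, 0.6, 0.5]
width: 0.0952
offset [0.3532, 0.0062, -0.0051] twist [0.0005, 0.0012, 0.0006] tcp [ 0.4606 -0.2181  0.072 ] q [-0.57  0.54  1.98  0.    0.63  1.13] F [-0.3  0.6  0.5] w 0.0952 t 13.93
```

View pics/s5.png

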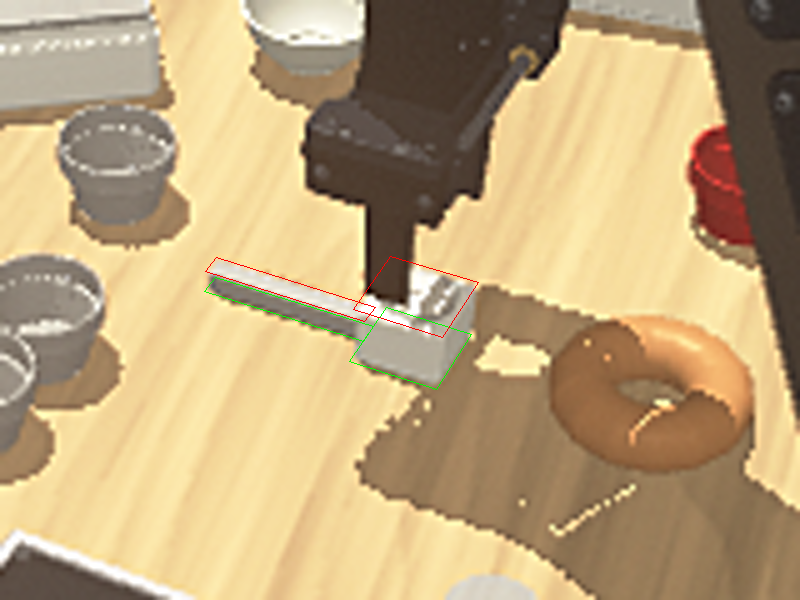

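Unmoved: the thermometer still lies on its model outline. I'll descend and grip.

```bash
python3 -m pendant '[{"offset":[0.2,0,0],"twist":[0,0,0]},{"offset":[0.35,0,0],"twist":[0,0,0]},{"offset":[0.35,0,0],"twist":[0,0,0]},{"offset":[0.35,0,0],"twist":[0,0,0]}]'|grep tcp; python3 -m pendant '[{"offset":[0,0,0],"twist":[0,0,0]},{"offset":[0,0,0],"twist":[0,0,0]},{"offset":[0,0,0],"twist":[0,0,0]},{"offset":[0,0,0],"twist":[0,0,0]},{"offset":[0,0,0],"twist":[0,0,0]},{"offset":[0,0,0],"twist":[0,0,0]}]' 0 40;python3 go.py .461 -.219 .019 -.13
```

```text
tcp_pos: [0.4616, -0.2201, 0.0226]
time_s: 15.22
tcp_pos: [0.4608, -0.2201, 0.0211]
orientation: [[-0.0, -0.13, -0.992], [-0.0, -0.992, 0.13], [-1.0, 0.0, 0.0]]
contact_force: [0.6, 0.2, 0.9]
width: 0.0495
offset [0.0142, -0.0071, -0.0005] twist [-0.0001, 0.0, -0.0] tcp [ 0.4608 -0.2201  0.0211] q [-0.57  0.62  2.01 -0.    0.51  1.13] F [0.6 0.2 0.9] w 0.0495 t 15.22
```

```bash
python3 -m pendant '[{"offset":[0,0,0],"twist":[0,0,0]},{"offset":[-0.1,0,0],"twist":[0,0,0]},{"offset":[-0.4,0,0],"twist":[0,0,0]},{"offset":[-0.8,0,0],"twist":[0,0,0]},{"offset":[-1,0,0],"twist":[0,0,0]}]'|grep -v ori;  python3 go.py .4824 .242 .17 -.15
```

```text
time_s: 15.85
tcp_pos: [0.4612, -0.2202, 0.1749]
contact_force: [-0.4, -0.0, -1.9]
width: 0.0496
offset [0.0265, -3.0739, 0.2596] twist [0.0064, -0.0011, -0.0005] tcp [ 0.4612 -0.2202  0.1749] q [-0.57  0.38  1.88 -0.    0.88  1.13] F [-0.4 -0.  -1.9] w 0.0496 t 15.85
```

```bash
for i in 1 2; do python3 -m pendant '[{"offset":[0,-0.35,0.03],"twist":[0,0,0]},{"offset":[0,-0.75,0.06],"twist":[0,0,0]},{"offset":[0,-1,0.08],"twist":[0,0,0]},{"offset":[0,-1,0.08],"twist":[0,0,0]}]' | grep -E "tcp_pos|width"; done; python3 -m pendant '[{"offset":[0,-0.35,0.03],"twist":[0,0,0]},{"offset":[0,-0.75,0.06],"twist":[0,0,0]},{"offset":[0,-0.9,0.08],"twist":[0.0064,0,0]},{"offset":[0,-0.9,0.08],"twist":[0.0064,0,0]}]'|grep -v ori; python3 go.py .4824 .242 .07 -.15
```

```text
tcp_pos: [0.4681, -0.0677, 0.1721]
width: 0.0495
tcp_pos: [0.4761, 0.0818, 0.1716]
width: 0.0498
time_s: 17.35
tcp_pos: [0.4818, 0.2158, 0.1712]
contact_force: [0.6, 0.1, -0.7]
width: 0.0496
offset [0.6749, -0.1731, 0.0223] twist [0.0003, -0.0001, -0.0001] tcp [0.4818 0.2158 0.1712] q [ 0.3   0.41  1.85 -0.    0.89  2.02] F [ 0.6  0.1 -0.7] w 0.0496 t 17.35
```

```bash
python3 -m pendant '[{"offset":[0.1,-0.173,0.022],"twist":[0,0,0]},{"offset":[0.4,-0.173,0.022],"twist":[0,0,0]},{"offset":[0.67,-0.173,0.022],"twist":[0,0,0]},{"offset":[0.67,-0.173,0.022],"twist":[0,0,0]},{"offset":[0.67,-0.173,0.022],"twist":[0,0,0]}]' | grep -v ori; python3 go.py .4824 .242 .045 -.15; python3 ov.py thermometer 0.0002 0.0211 -.0013 .0021 ov3
```

```text
time_s: 17.98
tcp_pos: [0.4831, 0.2412, 0.0719]
contact_force: [-0.7, -0.7, -1.0]
width: 0.0497
offset [0.1796, -0.0042, 0.0058] twist [-0.0004, -0.0004, 0.0001] tcp [0.4831 0.2412 0.0719] q [ 0.34  0.56  1.91 -0.    0.67  2.06] F [-0.7 -0.7 -1. ] w 0.0497 t 17.98
[np.float64(0.48203430482280474), np.float64(0.24330705905018354), np.float64(-0.151236529742941)] [0.48313659 0.24123719 0.07193383]
```

View pics/ov3.png

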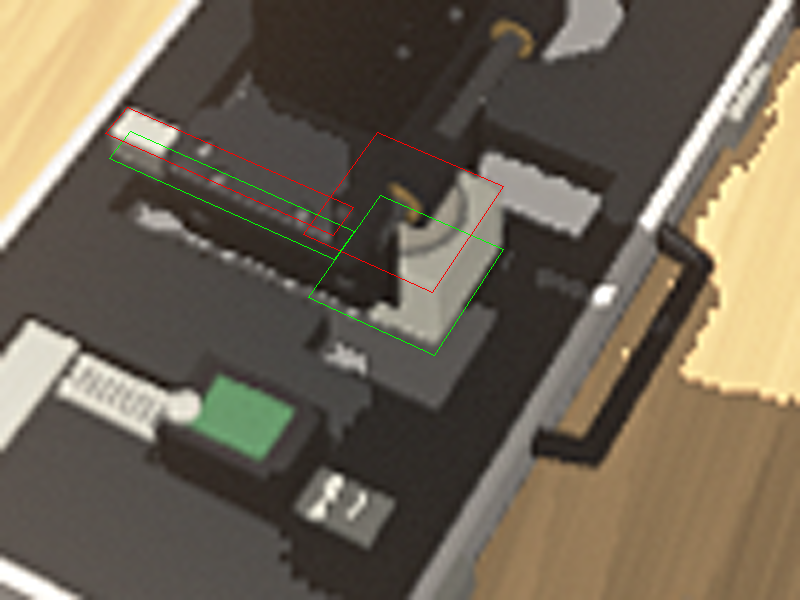

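```bash
python3 -m pendant '[{"offset":[0.1,-0.003,0.004],"twist":[0,0,0]},{"offset":[0.18,-0.003,0.004],"twist":[0,0,0]},{"offset":[0.18,-0.003,0.004],"twist":[0,0,0]},{"offset":[0.18,-0.003,0.004],"twist":[0,0,0]}]' | grep -v ori; python3 go.py .4824 .242 .0271 -.15
```

```text
time_s: 18.52
tcp_pos: [0.4816, 0.2427, 0.0435]
contact_force: [0.1, -0.3, -0.9]
width: 0.0494
offset [0.1095, 0.0037, -0.0061] twist [-0.0, 0.0001, -0.0001] tcp [0.4816 0.2427 0.0435] q [ 0.34  0.61  1.92 -0.    0.61  2.07] F [ 0.1 -0.3 -0.9] w 0.0494 t 18.52
```

```bash
python3 -m pendant '[{"offset":[0.03,0,0],"twist":[0,0,0]},{"offset":[0.05,0,0],"twist":[0,0,0]},{"offset":[0.05,0,0],"twist":[0,0,0]}]' - 60| grep -v ori; python3 go.py .4824 .242 .0271 -.15
```

```text
time_s: 18.9
tcp_pos: [0.4818, 0.2428, 0.0362]
contact_force: [-0.4, 1.3, 1.6]
width: 0.0497
offset [0.0604, 0.0045, -0.0044] twist [-0.0001, -0.0002, 0.0001] tcp [0.4818 0.2428 0.0362] q [ 0.34  0.62  1.93 -0.    0.59  2.07] F [-0.4  1.3  1.6] w 0.0497 t 18.9
```

Bottom at ~15 mm, inside the cutout with no lateral force. Pressing on.

```bash
python3 -m pendant '[{"offset":[0.02,0,0],"twist":[0,0,0]},{"offset":[0.04,0,0],"twist":[0,0,0]},{"offset":[0.04,0,0],"twist":[0,0,0]}]' - 60| grep -v ori; python3 -m pendant '[{"offset":[0.01,0,0],"twist":[0,0,0]},{"offset":[0.025,0,0],"twist":[0,0,0]},{"offset":[0.025,0,0],"twist":[0,0,0]}]' - 60| grep -v ori
```

```text
time_s: 19.27
tcp_pos: [0.4822, 0.2427, 0.0304]
contact_force: [0.8, -0.1, 3.1]
width: 0.0497
time_s: 19.65
tcp_pos: [0.482, 0.2427, 0.0271]
contact_force: [-1.1, -0.7, 13.6]
width: 0.0498
```

```bash
python3 -m pendant '[{"offset":[0.015,0,0],"twist":[0,0,0]},{"offset":[0.015,0,0],"twist":[0,0,0]}]' - 60| grep -v ori;python3 -m pendant '[{"offset":[-0.023,0,0],"twist":[0,0,0]},{"offset":[-0.023,0,0],"twist":[0,0,0]}]' | grep -v ori; python3 -m pendant '[{"offset":[0,0,0],"twist":[0,0,0]},{"offset":[0,0,0],"twist":[0,0,0]},{"offset":[0,0,0],"twist":[0,0,0]}]' 0.75 | grep -v ori;python3 -m pendant '[{"offset":[-0.2,0,0],"twist":[0,0,0]},{"offset":[-0.6,0,0],"twist":[0,0,0]},{"offset":[-1,0,0],"twist":[0,0,0]},{"offset":[-1,0,0],"twist":[0,0,0]}]' 0.75 | grep -v ori
python3 -m pendant '[{"offset":[0,0,0.4],"twist":[0,0,0]},{"offset":[0,0,0.7],"twist":[0,0,0]},{"offset":[0,0,0.7],"twist":[0,0,0]}]' 0.95 | grep -v ori
python3 - <<'E'
from fit import *
T=read_camera("top");Sd=read_camera("side");cv2.imwrite("pics/t6.png",T["frame"][:,:,::-1])
cv2.imwrite("pics/s6.png",Sd["frame"][:,:,::-1])
E
```

```text
time_s: 19.9
tcp_pos: [0.4821, 0.2427, 0.027]
contact_force: [-8.1, -4.7, 44.9]
width: 0.0494
time_s: 20.15
tcp_pos: [0.4817, 0.2427, 0.0276]
contact_force: [0.9, 0.6, 4.3]
width: 0.05
time_s: 20.52
tcp_pos: [0.4814, 0.2426, 0.0272]
contact_force: [0.1, 0.6, 0.9]
width: 0.0701
time_s: 21.02
tcp_pos: [0.4831, 0.2432, 0.1815]
contact_force: [-0.8, 0.1, -0.9]
width: 0.0712
time_s: 21.4
tcp_pos: [0.375, 0.2583, 0.1768]
contact_force: [0.2, 0.4, 0.0]
width: 0.0892
```

View pics/t6.png

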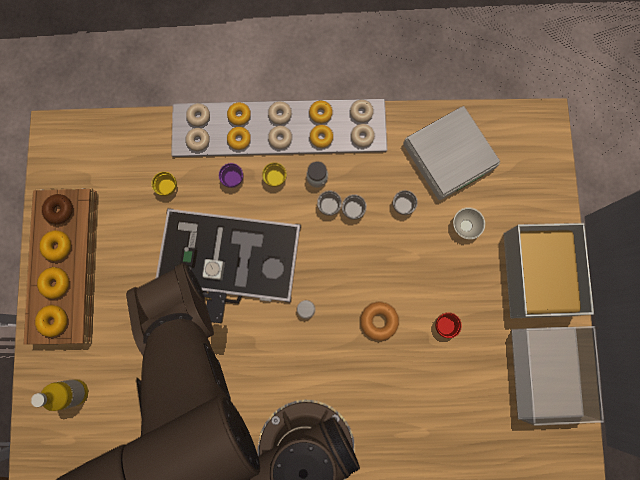

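View pics/s6.png

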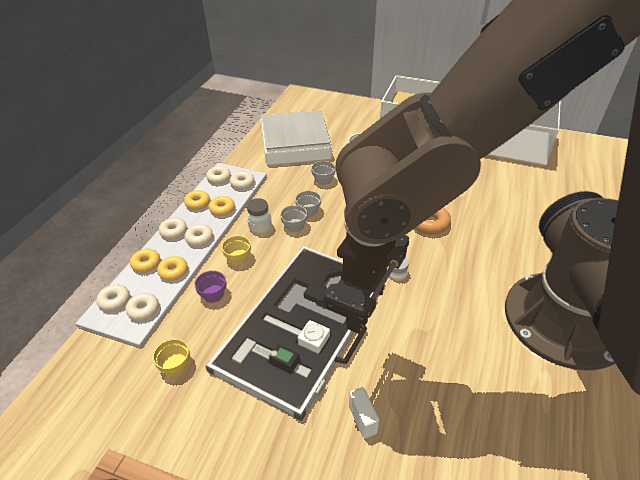

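```bash
cat > cups.py <<'E'
from fit import *
th=np.arange(48)*2*np.pi/48; CS=np.c_[np.cos(th),np.sin(th)]
def cuphull(C,x,y,z0=0.,s=None):
    pts=np.vstack([np.c_[CS*r+[x,y],np.full(48,z0+z)] for r,z in((.034,.044),(.034,.0285),(.024,0.))])
    return cv2.convexHull(proj(C,pts).astype(np.float32)).reshape(-1,2)
def fitcups(C,g,z0=0.,chan=sat,tol=9):
    g=np.array(g,float); u=np.vstack([cuphull(C,*p,z0) for p in g]); a=np.floor(u.min(0)).astype(int)-8;b=np.ceil(u.max(0)).astype(int)+8
    G=chan(C["frame"])[a[1]:b[1],a[0]:b[0]]
    def mod(P):
        im=np.zeros(((b[1]-a[1])*S,(b[0]-a[0])*S),np.uint8)
        for p in P: cv2.fillPoly(im,[((cuphull(C,*p,z0)+.5-a)*S*16).round().astype(np.int32).reshape(-1,1,2)],1,shift=4)
        return down(im)
    V=cv2.dilate((mod(g)>.3).astype(np.uint8),np.ones((tol,tol)))>0
    def cost(v):
        m=mod(g+v.reshape(-1,2)/1000); A=np.c_[m[V],np.ones(V.sum())]; s=np.linalg.lstsq(A,G[V],rcond=None)[0]; return ((A@s-G[V])**2).mean()/900
    n=g.size; r=minimize(cost,np.zeros(n),method="Nelder-Mead",options=dict(initial_simplex=np.r_[np.zeros((1,n)),5*np.eye(n)],xatol=.03,fatol=1e-5,maxfev=1500))
    return g+r.x.reshape(-1,2)/1000,r.fun
def w(C,u,v,z=.044): return unproj(C,(u,v),z)[0][:2]
E
python3 - <<'E'
from cups import *
T=read_camera("top");Sd=read_camera("side")
for nm,C,pix in(("top",T,[(329,204),(353,208),(404,203)]),("side",Sd,[(294,211),(308,198),(323,167)])):
    g=[w(C,*p) for p in pix]; r1,f1=fitcups(C,g[:2]); r2,f2=fitcups(C,g[2:]); R=np.vstack([r1,r2]); print(nm,R.round(4).tolist(),round(f1,2),round(f2,2),"gap",np.linalg.norm(R[0]-R[1]).round(4))
    d=[(cuphull(C,*p),(0,0,255)) for p in R]
    crop(C,*((300,150,430,240) if nm=="top" else (240,140,360,240)),"cups_"+nm,draw=d)
print("jar",w(T,317,172,.075),w(Sd,258,207,.075),"salt",w(T,306,309,.04),"bowl",w(T,468,224,.04))
E
```

```text
top [[0.6606, -0.0799], [0.6478, -0.1478], [0.657, -0.2897]] 0.13 0.16 gap 0.069
side [[0.6572, -0.0798], [0.6446, -0.1466], [0.6537, -0.2891]] 0.06 0.46 gap 0.0679
jar [ 0.73731426 -0.04881337] [ 0.73298839 -0.03801338] salt [ 0.36869323 -0.01054692] bowl [ 0.58978611 -0.4616819 ]
```

View pics/cups_top.png

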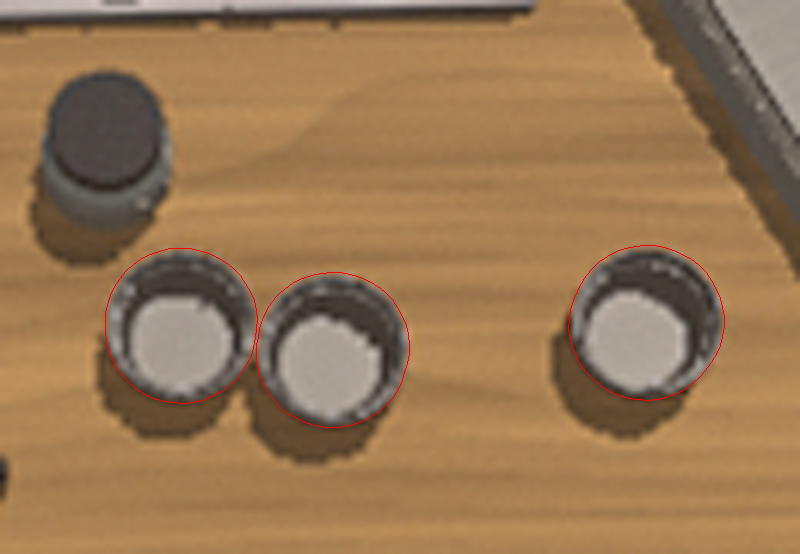

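View pics/cups_side.png

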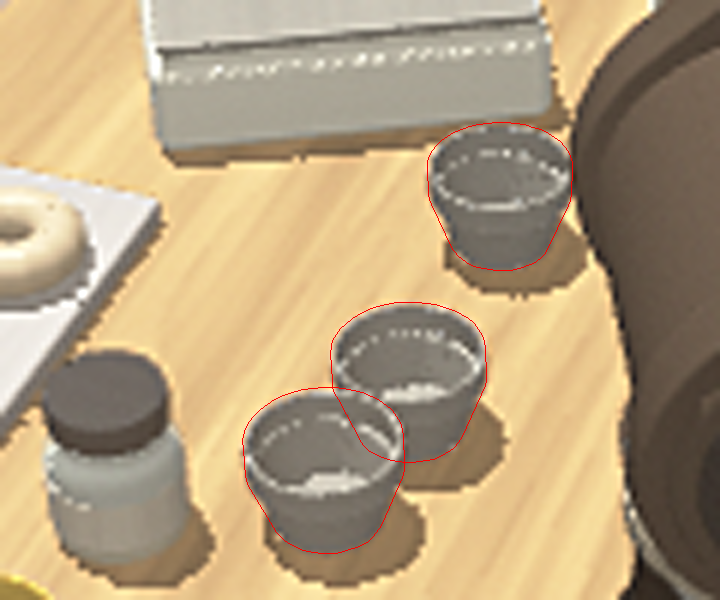

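```bash
python3 go.py .5 .1 .18 1.38;python3 go.py .5 .15 .18 -.15
```

```text
offset [-0.0192, 0.9222, -0.9582] twist [-0.4872, 0.0001, -0.0] tcp [0.3787 0.2583 0.1771] q [ 0.45  0.31  2.   -0.    0.84  2.18] F [ 0.4 -1.1  0.4] w 0.0901 t 21.6
offset [-0.0193, 0.5926, -0.9082] twist [-0.0002, 0.0, -0.0001] tcp [0.3787 0.2583 0.1771] q [ 0.45  0.31  2.   -0.    0.84  2.18] F [ 0.4 -1.1  0.4] w 0.0901 t 21.6
```

```bash
python3 -m pendant '[{"offset":[0,0.1,-0.1],"twist":[-0.05,0,0]},{"offset":[0,0.2,-0.2],"twist":[-0.1,0,0]},{"offset":[0,0.3,-0.3],"twist":[-0.16,0,0]},{"offset":[0,0.4,-0.4],"twist":[-0.21,0,0]},{"offset":[0,0.5,-0.5],"twist":[-0.26,0,0]},{"offset":[0,0.6,-0.6],"twist":[-0.32,0,0]},{"offset":[0,0.7,-0.7],"twist":[-0.37,0,0]},{"offset":[0,0.8,-0.8],"twist":[-0.42,0,0]},{"offset":[0,0.9,-0.9],"twist":[-0.4872,0,0]},{"offset":[0,0.92,-0.96],"twist":[-0.4872,0,0]}]' 1 |grep -v ori;python3 go.py .646 -.1475 .1 1.38
```

```text
time_s: 22.85
tcp_pos: [0.5006, 0.0992, 0.177]
contact_force: [0.1, 0.9, -0.7]
width: 0.095
offset [0.5133, 1.266, 1.4286] twist [-0.0005, 0.0001, 0.0001] tcp [0.5006 0.0992 0.177 ] q [ 0.07  0.38  1.88 -0.    0.89  0.26] F [ 0.1  0.9 -0.7] w 0.095 t 22.85
```

```bash
python3 -m pendant '[{"offset":[0,0.3,0.3],"twist":[0,0,0]},{"offset":[0,0.6,0.7],"twist":[0,0,0]},{"offset":[0,0.85,0.95],"twist":[0,0,0]},{"offset":[0,0.85,0.95],"twist":[0,0,0]}]' 1 |grep -v ori;python3 go.py .646 -.1475 .1 1.38
```

```text
time_s: 23.35
tcp_pos: [0.5995, -0.0669, 0.1766]
contact_force: [-0.1, 0.4, 0.1]
width: 0.0951
offset [0.5111, 0.4096, 0.4654] twist [-0.0024, 0.0001, -0.0001] tcp [ 0.5995 -0.0669  0.1766] q [-0.22  0.5   1.66 -0.    0.98 -0.02] F [-0.1  0.4  0.1] w 0.0951 t 23.35
```

```bash
python3 -m pendant '[{"offset":[0,0.3,0.3],"twist":[0,0,0]},{"offset":[0.2,0.41,0.465],"twist":[0,0,0]},{"offset":[0.5,0.41,0.465],"twist":[0,0,0]},{"offset":[0.6,0.41,0.465],"twist":[0,0,0]},{"offset":[0.6,0.41,0.465],"twist":[0,0,0]},{"offset":[0.6,0.41,0.465],"twist":[0,0,0]}]' 1 |grep -v ori;python3 go.py .646 -.1475 .031 1.38;python3 - <<'E'
from h import *
Sd=read_camera("side");crop(Sd,240,130,400,250,"s7");T=read_camera("top");crop(T,290,130,450,250,"t7")
E
```

```text
time_s: 24.1
tcp_pos: [0.6458, -0.1434, 0.0893]
contact_force: [0.6, -0.7, 0.0]
width: 0.0947
offset [0.3886, 0.0059, 0.0261] twist [0.0002, 0.0001, -0.0007] tcp [ 0.6458 -0.1434  0.0893] q [-0.32  0.68  1.58 -0.    0.88 -0.13] F [ 0.6 -0.7  0. ] w 0.0947 t 24.1
```

View pics/s7.png

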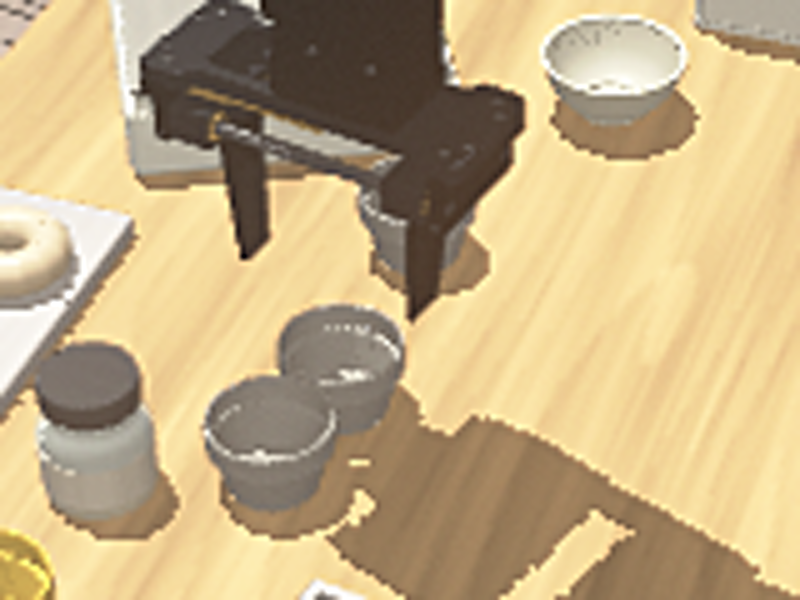

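```bash
python3 -m pendant '[{"offset":[0.1,0.006,0.026],"twist":[0,0,0]},{"offset":[0.3,0.006,0.026],"twist":[0,0,0]},{"offset":[0.38,0.006,0.026],"twist":[0,0,0]},{"offset":[0.38,0.006,0.026],"twist":[0,0,0]}]' |grep -v ori;python3 go.py .646 -.1475 .031 1.38; python3 -m pendant '[{"offset":[0,0,0],"twist":[0,0,0]},{"offset":[0,0,0],"twist":[0,0,0]},{"offset":[0,0,0],"twist":[0,0,0]},{"offset":[0,0,0],"twist":[0,0,0]}]' 0 25|grep -v ori;
```

```text
time_s: 24.7
tcp_pos: [0.6448, -0.1478, 0.0297]
contact_force: [-0.9, -0.1, 0.5]
width: 0.0957
offset [-0.0085, 0.0075, -0.0037] twist [0.0001, -0.0, 0.0005] tcp [ 0.6448 -0.1478  0.0297] q [-0.33  0.75  1.61 -0.    0.78 -0.13] F [-0.9 -0.1  0.5] w 0.0957 t 24.7
time_s: 25.2
tcp_pos: [0.6454, -0.1479, 0.0312]
contact_force: [-0.4, -0.4, 2.8]
width: 0.0679
```

```bash
python3 -m pendant '[{"offset":[0,0,0],"twist":[0,0,0]},{"offset":[-0.1,0,0],"twist":[0,0,0]},{"offset":[-0.4,0,0],"twist":[0,0,0]},{"offset":[-0.7,0,0],"twist":[0,0,0]},{"offset":[-0.7,0,0],"twist":[0,0,0]}]' - 25|grep -v ori;python3 go.py .4826 .0805 .135 1.38
```

```text
time_s: 25.82
tcp_pos: [0.6465, -0.1482, 0.1399]
contact_force: [1.3, 0.1, -1.5]
width: 0.0679
offset [0.0228, -1.3615, -1.2906] twist [0.0001, 0.0003, -0.002] tcp [ 0.6465 -0.1482  0.1399] q [-0.32  0.62  1.54 -0.    0.98 -0.13] F [ 1.3  0.1 -1.5] w 0.0679 t 25.82
```

```bash
python3 -m pendant '[{"offset":[0,-0.2,-0.2],"twist":[0,0,0]},{"offset":[0,-0.5,-0.45],"twist":[0,0,0]},{"offset":[0,-0.7,-0.65],"twist":[0,0,0]},{"offset":[0,-0.7,-0.65],"twist":[0,0,0]}]' |grep -v ori;python3 -m pendant '[{"offset":[0,-0.2,-0.2],"twist":[0,0,0]},{"offset":[0,-0.5,-0.45],"twist":[0,0,0]},{"offset":[0.2,-0.66,-0.64],"twist":[0,0,0]},{"offset":[0.4,-0.66,-0.64],"twist":[0,0,0]},{"offset":[0.4,-0.66,-0.64],"twist":[0,0,0]}]' |grep -v ori;python3 go.py .4826 .0805 .06 1.38
```

```text
time_s: 26.32
tcp_pos: [0.5586, -0.0302, 0.1354]
contact_force: [0.8, -0.2, -0.2]
width: 0.0675
time_s: 26.95
tcp_pos: [0.4809, 0.0806, 0.0741]
contact_force: [-0.5, 0.4, -0.8]
width: 0.068
offset [0.0939, 0.0114, -0.0016] twist [0.0002, 0.0003, 0.0011] tcp [0.4809 0.0806 0.0741] q [ 0.03  0.51  2.03 -0.    0.61  0.22] F [-0.5  0.4 -0.8] w 0.068 t 26.95
```

```bash
python3 -m pendant '[{"offset":[0.09,0.008,-0.002],"twist":[0,0,0]},{"offset":[0.09,0.008,-0.002],"twist":[0,0,0]},{"offset":[0.09,0.008,-0.002],"twist":[0,0,0]}]' |grep -v ori;python3 go.py .4826 .0805 .0372 1.38; python3 - <<'E'
from cups import *
C=read_camera("side");t=read_state()["tcp_pos"]; b=[-.0011,.0018]
d=[(proj(C,np.c_[CS*r+[t[0]+b[0],t[1]+b[1]],np.full(48,t[2]-.0312+z)]),(0,0,255)) for r,z in((.034,.044),(.034,.0285),(.024,0.))]
crop(C,290,220,390,300,"s8",draw=d)
E
```

```text
time_s: 27.32
tcp_pos: [0.483, 0.0806, 0.0624]
contact_force: [-0.2, 0.9, -1.2]
width: 0.0677
offset [0.1681, -0.0026, 0.0009] twist [-0.0, -0.0, -0.0002] tcp [0.483  0.0806 0.0624] q [ 0.03  0.53  2.03 -0.    0.58  0.22] F [-0.2  0.9 -1.2] w 0.0677 t 27.32
```

View pics/s8.png

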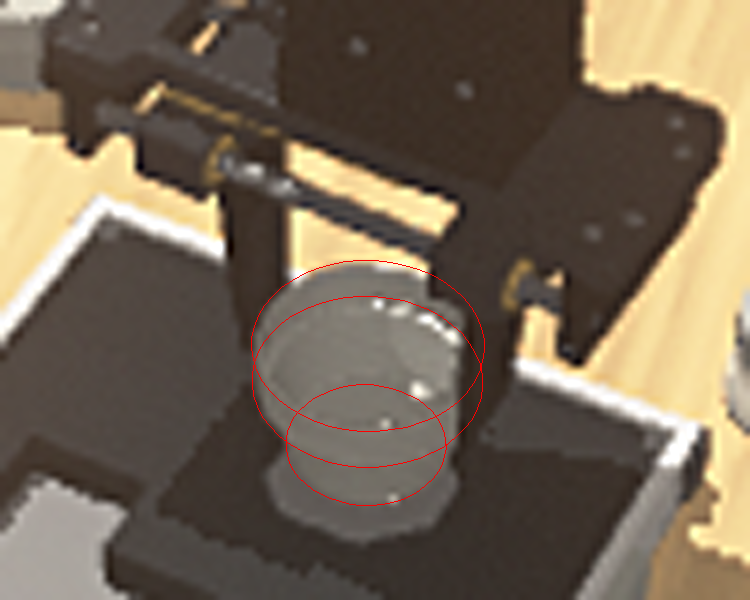

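```bash
python3 -m pendant '[{"offset":[0.06,-0.002,0],"twist":[0,0,0]},{"offset":[0.1,-0.002,0],"twist":[0,0,0]},{"offset":[0.1,-0.002,0],"twist":[0,0,0]}]' |grep -v ori;python3 -m pendant '[{"offset":[0.02,0,0],"twist":[0,0,0]},{"offset":[0.04,0,0],"twist":[0,0,0]},{"offset":[0.06,0,0],"twist":[0,0,0]},{"offset":[0.06,0,0],"twist":[0,0,0]}]' |grep -v ori
```

```text
time_s: 27.75
tcp_pos: [0.4821, 0.0809, 0.0465]
contact_force: [-0.5, 0.2, -0.8]
width: 0.0677
time_s: 28.25
tcp_pos: [0.483, 0.0809, 0.038]
contact_force: [3.6, -0.5, -2.8]
width: 0.0675
```

```bash
python3 -m pendant '[{"offset":[0.01,0.0,0],"twist":[0,0,0]},{"offset":[0.01,0,0],"twist":[0,0,0]}]' |grep -v ori;python3 -m pendant '[{"offset":[0,0,0],"twist":[0,0,0]},{"offset":[0,0,0],"twist":[0,0,0]},{"offset":[0,0,0],"twist":[0,0,0]},{"offset":[0,0,0],"twist":[0,0,0]}]' 1 |grep -v ori;python3 -m pendant '[{"offset":[-0.2,0,0],"twist":[0,0,0]},{"offset":[-0.6,0,0],"twist":[0,0,0]},{"offset":[-0.8,0,0],"twist":[0,0,0]},{"offset":[-0.8,0,0],"twist":[0,0,0]}]'|grep -v ori; python3 go.py .5 -.05 .15 1.38
```

```text
time_s: 28.5
tcp_pos: [0.4831, 0.0808, 0.0371]
contact_force: [2.8, -1.6, 5.7]
width: 0.0677
time_s: 29.0
tcp_pos: [0.4822, 0.0809, 0.0364]
contact_force: [0.4, -0.4, -0.5]
width: 0.0945
time_s: 29.5
tcp_pos: [0.4831, 0.081, 0.1585]
contact_force: [0.5, 0.3, -1.0]
width: 0.0951
offset [0.0568, 0.2757, 0.8362] twist [0.0001, -0.0003, -0.0013] tcp [0.4831 0.081  0.1585] q [ 0.03  0.37  1.95 -0.    0.81  0.22] F [ 0.5  0.3 -1. ] w 0.0951 t 29.5
```

```bash
cat > see.py <<'E'
from cups import *
import sys
T=read_camera("top");Sd=read_camera("side")
cv2.imwrite(f"pics/{sys.argv[1]}t.png",T["frame"][:,:,::-1]);cv2.imwrite(f"pics/{sys.argv[1]}s.png",Sd["frame"][:,:,::-1])
for a in sys.argv[2:]:
    g=list(map(float,a.split(",")))
    for n,C in(("top",T),("side",Sd)):
        r,f=fitcups(C,[g],z0=g[2] if len(g)>2 else 0.) if len(g)<3 else fitcups(C,[g[:2]],g[2]); print(n,r.round(4),round(f,3))
E
python3 see.py a .6589,-.08 .6553,-.2894
```

```text
top [[ 0.6608 -0.0799]] 0.124
side [[ 0.6572 -0.0795]] 0.17
top [[ 0.6567 -0.2897]] 0.155
side [[ 0.662  -0.2709]] 0.529
```

View pics/at.png

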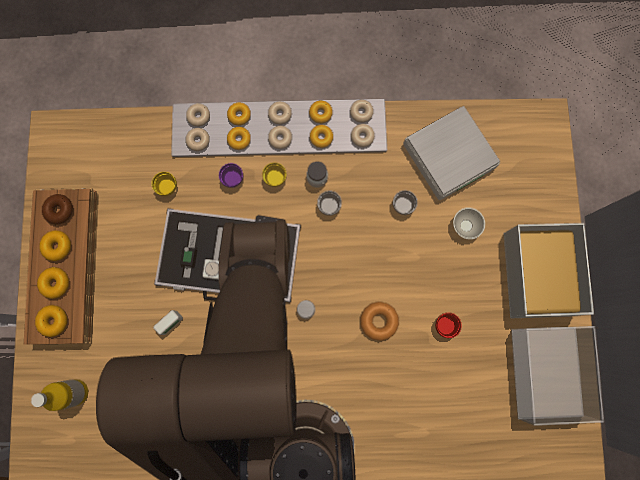

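View pics/as.png

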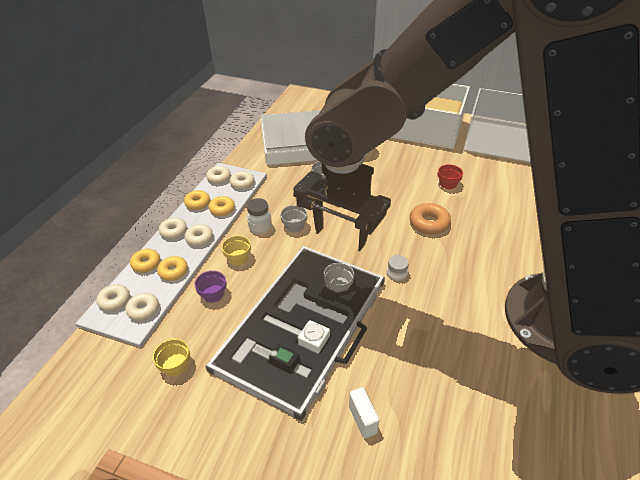

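```bash
python3 go.py .658 -.0806 .12 .77
```

```text
offset [0.2403, 1.356, 0.8352] twist [0.1943, 0.0001, 0.0001] tcp [0.482  0.0809 0.1561] q [ 0.03  0.38  1.95 -0.    0.81  0.22] F [ 0.6  0.  -0.2] w 0.0951 t 29.6
```

```bash
python3 -m pendant '[{"offset":[0,0.2,0.12],"twist":[0.05,0,0]},{"offset":[0,0.4,0.25],"twist":[0.1,0,0]},{"offset":[0,0.7,0.4],"twist":[0.15,0,0]},{"offset":[0,0.9,0.55],"twist":[0.1943,0,0]},{"offset":[0,0.95,0.6],"twist":[0.1943,0,0]},{"offset":[0,0.95,0.6],"twist":[0.1943,0,0]}]' 1|grep -v ori; python3 go.py .658 -.0806 .08 .77
```

```text
time_s: 30.35
tcp_pos: [0.6045, -0.0345, 0.1551]
contact_force: [-0.1, 0.2, -0.5]
width: 0.0951
offset [0.4996, 0.4697, -0.0422] twist [0.0003, 0.0005, 0.0007] tcp [ 0.6045 -0.0345  0.1551] q [-0.17  0.53  1.67 -0.    0.94  0.63] F [-0.1  0.2 -0.5] w 0.0951 t 30.35
```

```bash
python3 -m pendant '[{"offset":[0,0.25,-0.02],"twist":[0,0,0]},{"offset":[0,0.47,-0.042],"twist":[0,0,0]},{"offset":[0.2,0.47,-0.042],"twist":[0,0,0]},{"offset":[0.47,0.47,-0.042],"twist":[0,0,0]},{"offset":[0.47,0.47,-0.042],"twist":[0,0,0]}]' 1|grep -v ori; python3 go.py .658 -.0806 .031 .77
```

```text
time_s: 30.98
tcp_pos: [0.6567, -0.0793, 0.0834]
contact_force: [0.4, 0.2, 0.4]
width: 0.095
offset [0.3492, 0.0143, -0.0012] twist [0.0006, 0.0011, 0.0016] tcp [ 0.6567 -0.0793  0.0834] q [-0.22  0.69  1.58 -0.    0.88  0.58] F [0.4 0.2 0.4] w 0.095 t 30.98
```

```bash
python3 see.py b; python3 -c "
import cv2
f=cv2.imread('pics/bs.png')[140:260,220:380];cv2.imwrite('pics/bs2.png',cv2.resize(f,None,fx=5,fy=5))"
```

```text
(no output)
```

View pics/bs2.png

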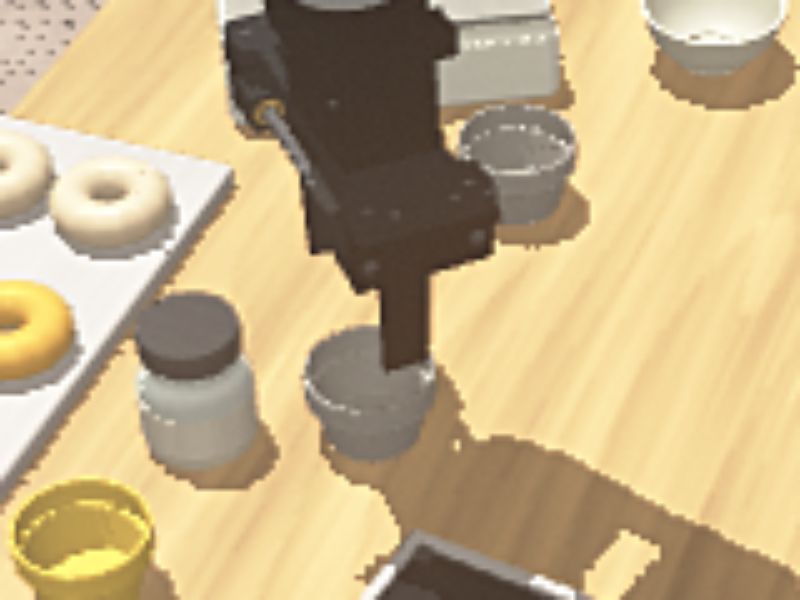

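Fine; descend with a small correction and grip.

```bash
python3 -m pendant '[{"offset":[0.1,0.01,0],"twist":[0,0,0]},{"offset":[0.25,0.01,0],"twist":[0,0,0]},{"offset":[0.34,0.01,0],"twist":[0,0,0]},{"offset":[0.34,0.01,0],"twist":[0,0,0]}]' |grep -v ori; python3 go.py .658 -.0806 .031 .77; python3 -m pendant '[{"offset":[0,0,0],"twist":[0,0,0]},{"offset":[0,0,0],"twist":[0,0,0]},{"offset":[0,0,0],"twist":[0,0,0]},{"offset":[0,0,0],"twist":[0,0,0]},{"offset":[0,0,0],"twist":[0,0,0]}]' 0 25|grep -v ori;
```

```text
time_s: 31.58
tcp_pos: [0.6596, -0.0816, 0.0344]
contact_force: [0.4, 0.6, 0.3]
width: 0.095
offset [0.0227, -0.0124, 0.0028] twist [0.0, 0.0002, 0.0003] tcp [ 0.6596 -0.0816  0.0344] q [-0.22  0.75  1.6  -0.    0.79  0.58] F [0.4 0.6 0.3] w 0.095 t 31.57
time_s: 32.2
tcp_pos: [0.66, -0.0817, 0.0355]
contact_force: [-1.9, 0.6, 4.8]
width: 0.0668
```

```bash
python3 -m pendant '[{"offset":[0,0,0],"twist":[0,0,0]},{"offset":[-0.1,0,0],"twist":[0,0,0]},{"offset":[-0.4,0,0],"twist":[0,0,0]},{"offset":[-0.8,0,0],"twist":[0,0,0]},{"offset":[-0.8,0,0],"twist":[0,0,0]}]' - 30|grep -v ori;python3 go.py .4826 .0805 .15 .77; python3 see.py c;  python3 -c "
import cv2
f=cv2.imread('pics/cs.png')[140:300,220:400];cv2.imwrite('pics/cs2.png',cv2.resize(f,None,fx=4,fy=3.75))"
```

```text
time_s: 32.83
tcp_pos: [0.6618, -0.0822, 0.1607]
contact_force: [1.6, 0.5, -1.5]
width: 0.0666
offset [0.0587, -1.6108, 0.1033] twist [0.0, -0.0015, -0.0024] tcp [ 0.6618 -0.0822  0.1607] q [-0.22  0.6   1.51 -0.    1.02  0.58] F [ 1.6  0.5 -1.5] w 0.0666 t 32.83
```

View pics/cs2.png

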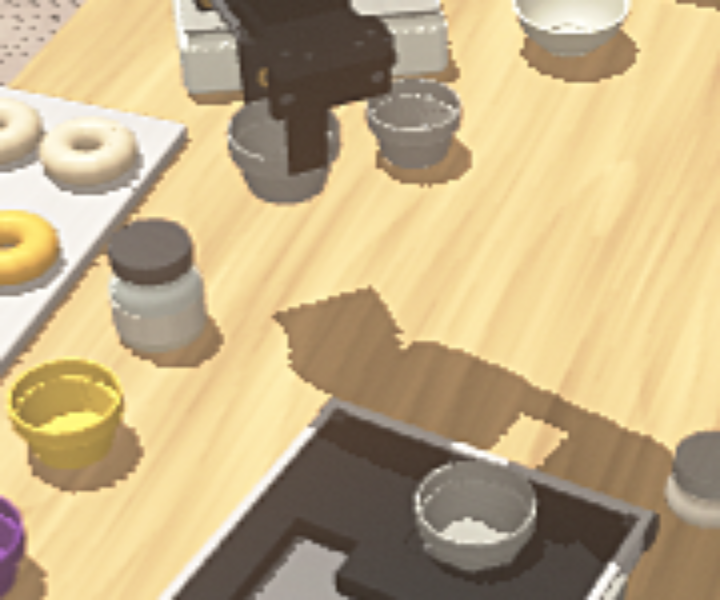

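```bash
python3 -m pendant '[{"offset":[0,-0.2,0.01],"twist":[0,0,0]},{"offset":[0,-0.55,0.03],"twist":[0,0,0]},{"offset":[0,-0.8,0.05],"twist":[0,0,0]},{"offset":[0,-0.8,0.05],"twist":[0,0,0]}]' |grep -v ori;python3 -m pendant '[{"offset":[0,-0.2,0.01],"twist":[0,0,0]},{"offset":[0,-0.55,0.03],"twist":[0,0,0]},{"offset":[0,-0.8,0.05],"twist":[0,0,0]},{"offset":[0,-0.8,0.05],"twist":[0,0,0]},{"offset":[0,-0.8,0.05],"twist":[0,0,0]}]' |grep -v ori;python3 go.py .483 .0808 .11 .77
```

```text
time_s: 33.42
tcp_pos: [0.5689, 0.0006, 0.1541]
contact_force: [0.7, 1.0, -1.3]
width: 0.0665
time_s: 34.05
tcp_pos: [0.4832, 0.0796, 0.1547]
contact_force: [0.6, 0.1, -1.1]
width: 0.0666
offset [0.2983, -0.0068, -0.0047] twist [-0.0001, -0.0, -0.0001] tcp [0.4832 0.0796 0.1547] q [ 0.03  0.38  1.95 -0.    0.81  0.83] F [ 0.6  0.1 -1.1] w 0.0666 t 34.05
```

```bash
python3 -m pendant '[{"offset":[0.15,-0.007,-0.005],"twist":[0,0,0]},{"offset":[0.3,-0.007,-0.005],"twist":[0,0,0]},{"offset":[0.38,-0.007,-0.005],"twist":[0,0,0]},{"offset":[0.38,-0.007,-0.005],"twist":[0,0,0]}]' |grep -v ori;python3 go.py .483 .0808 .08 .77;python3 - <<'E'
from cups import *
C=read_camera("side");t=read_state()["tcp_pos"]; b=[-.0011,.0018]
d=[(proj(C,np.c_[CS*r+[t[0]+b[0],t[1]+b[1]],np.full(48,t[2]-.0345+z)]),(0,0,255)) for r,z in((.034,.044),(.034,.0285),(.024,0.))]
d+=[(proj(C,np.c_[CS*r+[.483+b[0],.0808+b[1]],np.full(48,.006+z)]),(0,255,0)) for r,z in((.034,.044),(.034,.0285))]
crop(C,290,200,390,300,"s9",draw=d)
E
```

```text
time_s: 34.55
tcp_pos: [0.4822, 0.0809, 0.0973]
contact_force: [0.3, -0.9, -0.6]
width: 0.0667
offset [0.1155, 0.0044, -0.0038] twist [-0.0002, 0.0004, 0.0003] tcp [0.4822 0.0809 0.0973] q [ 0.03  0.47  2.01 -0.    0.66  0.83] F [ 0.3 -0.9 -0.6] w 0.0667 t 34.55
```

View pics/s9.png

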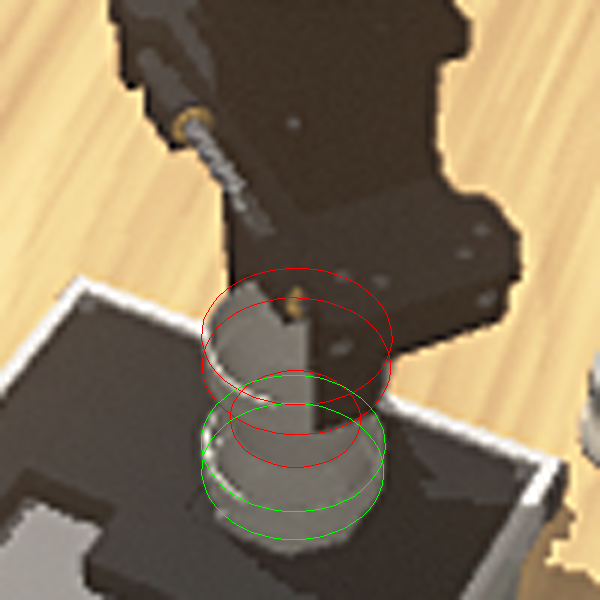

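```bash
python3 -m pendant '[{"offset":[0.06,0.002,0],"twist":[0,0,0]},{"offset":[0.12,0.002,-0.003],"twist":[0,0,0]},{"offset":[0.18,0.002,-0.003],"twist":[0,0,0]},{"offset":[0.18,0.002,-0.003],"twist":[0,0,0]}]' |grep -v ori;python3 -m pendant '[{"offset":[0.03,0,0],"twist":[0,0,0]},{"offset":[0.06,0,0],"twist":[0,0,0]},{"offset":[0.06,0,0],"twist":[0,0,0]}]' |grep -v ori
```

```text
time_s: 35.1
tcp_pos: [0.482, 0.0815, 0.0703]
contact_force: [0.0, -0.2, -0.7]
width: 0.0668
time_s: 35.48
tcp_pos: [0.4824, 0.0815, 0.0618]
contact_force: [0.2, 0.3, -0.8]
width: 0.0664
```

```bash
python3 -m pendant '[{"offset":[0.02,0,0],"twist":[0,0,0]},{"offset":[0.03,0,0],"twist":[0,0,0]},{"offset":[0.03,0,0],"twist":[0,0,0]}]' |grep -v ori;python3 -m pendant '[{"offset":[0.01,0,0],"twist":[0,0,0]},{"offset":[0.01,0,0],"twist":[0,0,0]}]' |grep -v ori
```

```text
time_s: 35.85
tcp_pos: [0.4829, 0.0814, 0.0578]
contact_force: [0.7, -1.7, 2.4]
width: 0.0663
time_s: 36.1
tcp_pos: [0.4831, 0.0814, 0.0571]
contact_force: [-1.3, -2.8, 16.1]
width: 0.0668
```

```bash
python3 -m pendant '[{"offset":[-0.01,0,0],"twist":[0,0,0]},{"offset":[-0.01,0,0],"twist":[0,0,0]}]' |grep -v ori;python3 -m pendant '[{"offset":[0,0,0],"twist":[0,0,0]},{"offset":[0,0,0],"twist":[0,0,0]},{"offset":[0,0,0],"twist":[0,0,0]},{"offset":[0,0,0],"twist":[0,0,0]}]' 1 |grep -v ori;python3 -m pendant '[{"offset":[-0.1,0,0],"twist":[0,0,0]},{"offset":[-0.4,0,0],"twist":[0,0,0]},{"offset":[-0.8,0,0],"twist":[0,0,0]},{"offset":[-0.8,0,0],"twist":[0,0,0]}]'|grep -v ori; python3 go.py .655 -.290 .15 .77; python3 see.py d .6553,-.2894; python3 -c "
import cv2
f=cv2.imread('pics/ds.png')[140:300,220:400];cv2.imwrite('pics/ds2.png',cv2.resize(f,None,fx=4,fy=3.75))"
```

```text
time_s: 36.35
tcp_pos: [0.4825, 0.0815, 0.0576]
contact_force: [2.0, -0.3, -0.1]
width: 0.0667
time_s: 36.85
tcp_pos: [0.4823, 0.0815, 0.0575]
contact_force: [0.6, 0.1, 1.1]
width: 0.0942
time_s: 37.35
tcp_pos: [0.484, 0.0816, 0.1823]
contact_force: [-0.1, -0.2, -0.5]
width: 0.095
offset [0.2242, 2.5711, 0.9077] twist [0.0, -0.0019, -0.0018] tcp [0.484  0.0816 0.1823] q [ 0.03  0.34  1.92 -0.    0.87  0.83] F [-0.1 -0.2 -0.5] w 0.095 t 37.35
top [[ 0.6571 -0.2898]] 0.163
side [[ 0.7072 -0.3374]] 0.437
```

View pics/ds2.png

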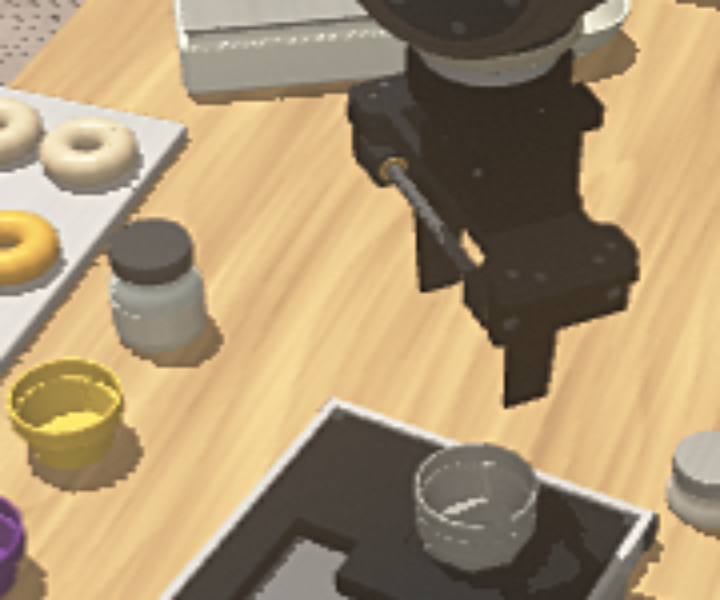

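```bash
python3 -m pendant '[{"offset":[0,0.2,0.07],"twist":[-0.05,0,0]},{"offset":[0,0.4,0.15],"twist":[-0.1,0,0]},{"offset":[0,0.65,0.25],"twist":[-0.15,0,0]},{"offset":[0,0.9,0.35],"twist":[-0.2,0,0]},{"offset":[0,1,0.35],"twist":[-0.26,0,0]},{"offset":[0,1,0.35],"twist":[-0.318,0,0]},{"offset":[0,1,0.35],"twist":[-0.318,0,0]}]' 1|grep -v ori; python3 go.py .6545 -.2903 .15 1.77
```

```text
time_s: 38.33
tcp_pos: [0.5486, -0.0628, 0.1764]
contact_force: [0.6, -0.3, 0.4]
width: 0.095
offset [0.1733, 0.3967, 1.6256] twist [-0.0008, -0.0003, 0.0007] tcp [ 0.5486 -0.0628  0.1764] q [-0.23  0.43  1.78 -0.    0.93 -0.43] F [ 0.6 -0.3  0.4] w 0.095 t 38.33
```

```bash
python3 -m pendant '[{"offset":[0,0.07,0.3],"twist":[0,0,0]},{"offset":[0,0.17,0.7],"twist":[0,0,0]},{"offset":[0,0.24,1],"twist":[0,0,0]},{"offset":[0,0.24,1],"twist":[0,0,0]}]' 1|grep -v ori;python3 -m pendant '[{"offset":[0,0.07,0.3],"twist":[0,0,0]},{"offset":[0.2,0.157,0.626],"twist":[0,0,0]},{"offset":[0.4,0.157,0.626],"twist":[0,0,0]},{"offset":[0.6,0.157,0.626],"twist":[0,0,0]},{"offset":[0.6,0.157,0.626],"twist":[0,0,0]}]' 1|grep -v ori; python3 go.py .6545 -.2903 .031 1.77; python3 see.py e; python3 -c "
import cv2
f=cv2.imread('pics/es.png')[110:230,260:420];cv2.imwrite('pics/es2.png',cv2.resize(f,None,fx=5,fy=5))"
```

```text
time_s: 38.83
tcp_pos: [0.6142, -0.205, 0.1762]
contact_force: [-0.1, 0.2, 0.2]
width: 0.0951
time_s: 39.45
tcp_pos: [0.6542, -0.2884, 0.085]
contact_force: [-0.0, -0.8, 0.1]
width: 0.0952
offset [0.36, 0.001, 0.0138] twist [-0.001, -0.0011, 0.0013] tcp [ 0.6542 -0.2884  0.085 ] q [-0.51  0.75  1.43  0.    0.97 -0.7 ] F [-0.  -0.8  0.1] w 0.0952 t 39.45
```

View pics/es2.png

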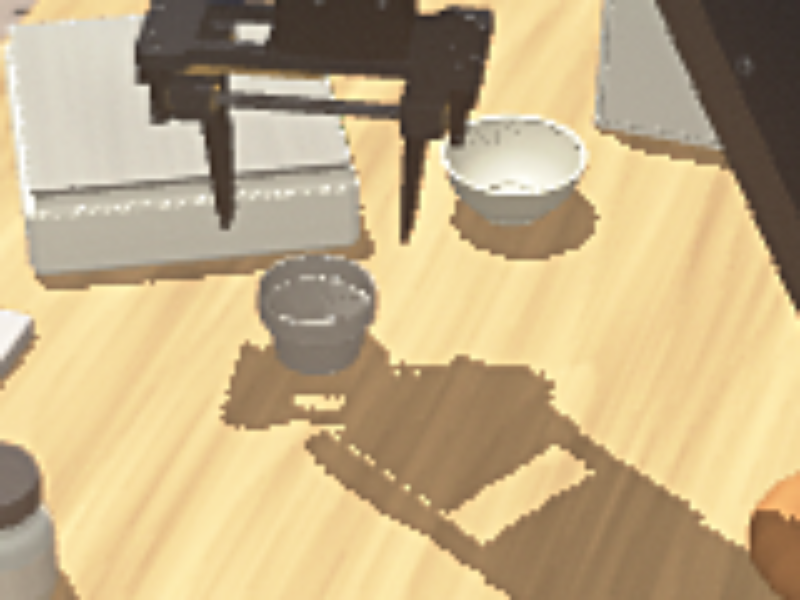

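```bash
python3 -m pendant '[{"offset":[0.1,0,0.01],"twist":[0,0,0]},{"offset":[0.25,0,0.01],"twist":[0,0,0]},{"offset":[0.35,0,0.01],"twist":[0,0,0]},{"offset":[0.35,0,0.01],"twist":[0,0,0]}]' |grep -v ori; python3 go.py .6545 -.2903 .031 1.77; python3 -m pendant '[{"offset":[0,0,0],"twist":[0,0,0]},{"offset":[0,0,0],"twist":[0,0,0]},{"offset":[0,0,0],"twist":[0,0,0]},{"offset":[0,0,0],"twist":[0,0,0]},{"offset":[0,0,0],"twist":[0,0,0]}]' 0 30|grep -v ori;python3 -m pendant '[{"offset":[-0.1,0,0],"twist":[0,0,0]},{"offset":[-0.4,0,0],"twist":[0,0,0]},{"offset":[-0.8,0,0],"twist":[0,0,0]},{"offset":[-0.8,0,0],"twist":[0,0,0]}]'|grep -v ori;python3 go.py .4826 .0812 .16 1.77
```

```text
time_s: 40.05
tcp_pos: [0.6554, -0.2914, 0.0341]
contact_force: [-0.5, -0.1, 0.3]
width: 0.0952
offset [0.0205, -0.0046, -0.0083] twist [-0.0004, -0.0003, 0.0004] tcp [ 0.6554 -0.2914  0.0341] q [-0.51  0.81  1.45 -0.    0.88 -0.71] F [-0.5 -0.1  0.3] w 0.0952 t 40.05
time_s: 40.67
tcp_pos: [0.6561, -0.2917, 0.0356]
contact_force: [0.4, 0.6, 2.8]
width: 0.0666
time_s: 41.18
tcp_pos: [0.6576, -0.2925, 0.1613]
contact_force: [-0.0, -0.3, -0.6]
width: 0.0666
offset [-0.0119, -0.6528, -2.6722] twist [-0.0003, 0.0019, -0.0022] tcp [ 0.6576 -0.2925  0.1613] q [-0.51  0.67  1.36 -0.    1.1  -0.71] F [-0.  -0.3 -0.6] w 0.0666 t 41.17
```

```bash
for i in 1 2; do python3 -m pendant '[{"offset":[0,-0.07,-0.3],"twist":[0,0,0]},{"offset":[0,-0.16,-0.65],"twist":[0,0,0]},{"offset":[0,-0.22,-0.9],"twist":[0,0,0]},{"offset":[0,-0.22,-0.9],"twist":[0,0,0]}]'|grep -E "tcp|width";done;  python3 -m pendant '[{"offset":[0,-0.07,-0.3],"twist":[0,0,0]},{"offset":[0,-0.16,-0.65],"twist":[0,0,0]},{"offset":[0,-0.21,-0.86],"twist":[0,0,0]},{"offset":[0,-0.21,-0.86],"twist":[0,0,0]},{"offset":[0,-0.21,-0.86],"twist":[0,0,0]}]'|grep -E "tcp|width"; python3 go.py .483 .080 .115 1.77
```

```text
tcp_pos: [0.5958, -0.1635, 0.1551]
width: 0.0671
tcp_pos: [0.5375, -0.0387, 0.1551]
width: 0.0668
tcp_pos: [0.4828, 0.0794, 0.155]
width: 0.0666
offset [0.2666, 0.0021, -0.0038] twist [-0.0005, 0.0001, -0.0002] tcp [0.4828 0.0794 0.155 ] q [ 0.03  0.38  1.95 -0.    0.81 -0.17] F [ 0.2 -0.3 -0.6] w 0.0666 t 42.8
```

```bash
python3 -m pendant '[{"offset":[0.1,0,-0.004],"twist":[0,0,0]},{"offset":[0.2,0,-0.004],"twist":[0,0,0]},{"offset":[0.27,0,-0.004],"twist":[0,0,0]},{"offset":[0.27,0,-0.004],"twist":[0,0,0]}]' |grep -v ori; python3 go.py .483 .080 .073 1.77;python3 see.py f; python3 -c "
import cv2
f=cv2.imread('pics/fs.png')[200:300,290:390];cv2.imwrite('pics/fs2.png',cv2.resize(f,None,fx=6,fy=6))"
```

```text
time_s: 43.3
tcp_pos: [0.4818, 0.0803, 0.1139]
contact_force: [0.8, -0.4, -0.9]
width: 0.0668
offset [0.2729, 0.008, 0.0033] twist [-0.0006, -0.0, 0.0004] tcp [0.4818 0.0803 0.1139] q [ 0.03  0.44  2.   -0.    0.7  -0.17] F [ 0.8 -0.4 -0.9] w 0.0668 t 43.3
```

View pics/fs2.png

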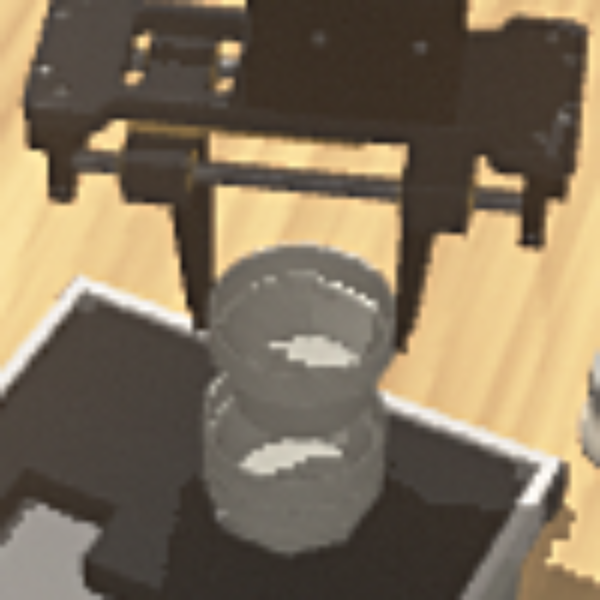

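```bash
python3 -m pendant '[{"offset":[0.08,0.008,0],"twist":[0,0,0]},{"offset":[0.16,0.008,0],"twist":[0,0,0]},{"offset":[0.2,0.008,0],"twist":[0,0,0]},{"offset":[0.2,0.008,0],"twist":[0,0,0]}]' |grep -v ori;python3 -m pendant '[{"offset":[0.03,0,0],"twist":[0,0,0]},{"offset":[0.06,0,0],"twist":[0,0,0]},{"offset":[0.06,0,0],"twist":[0,0,0]}]' |grep -v ori
```

```text
time_s: 43.9
tcp_pos: [0.4826, 0.0812, 0.084]
contact_force: [0.0, 0.2, -0.8]
width: 0.0667
time_s: 44.28
tcp_pos: [0.4828, 0.0812, 0.0754]
contact_force: [1.8, -0.0, -2.1]
width: 0.0668
```

```bash
python3 -m pendant '[{"offset":[0.015,0,0],"twist":[0,0,0]},{"offset":[0.025,0,0],"twist":[0,0,0]},{"offset":[0.025,0,0],"twist":[0,0,0]}]' |grep -v ori
```

```text
time_s: 44.65
tcp_pos: [0.4843, 0.0808, 0.0731]
contact_force: [1.1, -4.2, 14.0]
width: 0.067
```

Seated at the expected height (~73 mm) with 14 N. Release and retreat.

```bash
python3 -m pendant '[{"offset":[-0.01,0,0],"twist":[0,0,0]},{"offset":[-0.01,0,0],"twist":[0,0,0]}]' |grep -v ori;python3 -m pendant '[{"offset":[0,0,0],"twist":[0,0,0]},{"offset":[0,0,0],"twist":[0,0,0]},{"offset":[0,0,0],"twist":[0,0,0]},{"offset":[0,0,0],"twist":[0,0,0]}]' 1 |grep -v ori;python3 -m pendant '[{"offset":[-0.1,0,0],"twist":[0,0,0]},{"offset":[-0.4,0,0],"twist":[0,0,0]},{"offset":[-0.7,0,0],"twist":[0,0,0]},{"offset":[-0.7,0,0],"twist":[0,0,0]}]'|grep -v ori;for i in 1 2; do python3 -m pendant '[{"offset":[0,0,0.3],"twist":[0,0,0]},{"offset":[0,0,0.7],"twist":[0,0,0]},{"offset":[0,0,1],"twist":[0,0,0]},{"offset":[0,0,1],"twist":[0,0,0]}]'|grep tcp;done; python3 see.py g; python3 - <<'E'
import cv2,numpy as np
a=cv2.imread('pics/gt.png')[195:315,140:310];b=cv2.imread('pics/gs.png')[230:420,200:400]
cv2.imwrite('pics/g2.png',np.hstack([cv2.resize(a,(400,300)),cv2.resize(b,(400,380))[:300]]))
cv2.imwrite('pics/g3.png',cv2.resize(b,(800,600)[:1]+(600,)))
E
```

```text
time_s: 44.9
tcp_pos: [0.4835, 0.0811, 0.0737]
contact_force: [2.7, -2.7, 4.7]
width: 0.0667
time_s: 45.4
tcp_pos: [0.4825, 0.0812, 0.0731]
contact_force: [-0.3, -0.4, 1.0]
width: 0.0946
time_s: 45.9
tcp_pos: [0.4839, 0.0813, 0.1819]
contact_force: [0.1, -0.7, -0.7]
width: 0.095
tcp_pos: [0.5123, -0.0682, 0.1777]
tcp_pos: [0.5418, -0.2145, 0.1776]
```

View pics/g3.png

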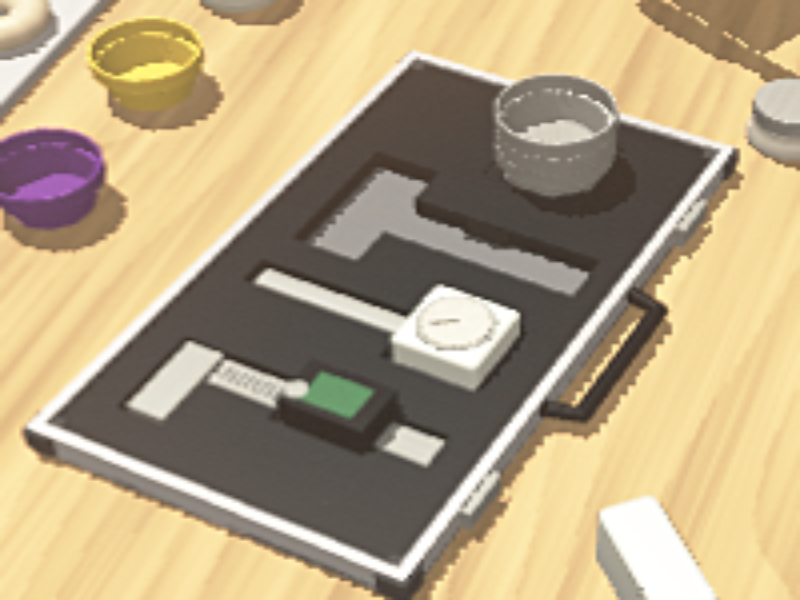

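View pics/gt.png

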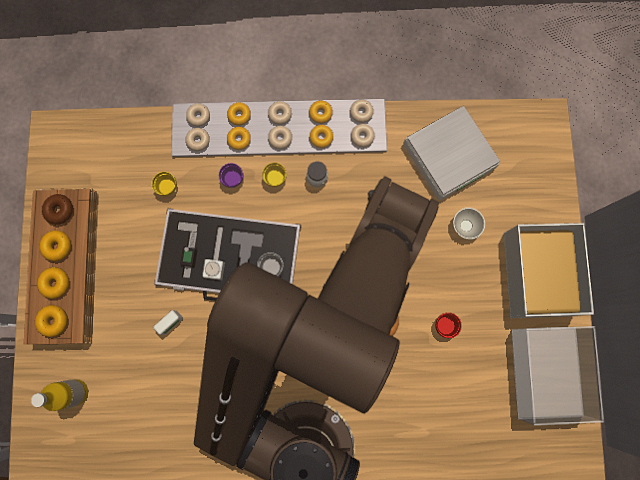

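```bash
python3 - <<'E'
from cups import *
C=read_camera("side"); cut=np.load("cut.npy",allow_pickle=True).item(); d=[]
side={"caliper":(.5167,.3126,-.1505),"thermometer":(.4816,.2439,-.1505)}
for k,p in side.items():
    for b,h in zip(BOX[k],H[k]): d.append((proj(C,tf(p,boxpts(b),.006+h/1000)),(0,0,255)))
for z in(.0345,.050,.0655,.081): d.append((proj(C,np.c_[CS*.034+[.4824,.0823],np.full(48,z)]),(0,0,255)))
crop(C,220,240,390,390,"h",draw=d)
E
```

```text
(no output)
```

View pics/h.png

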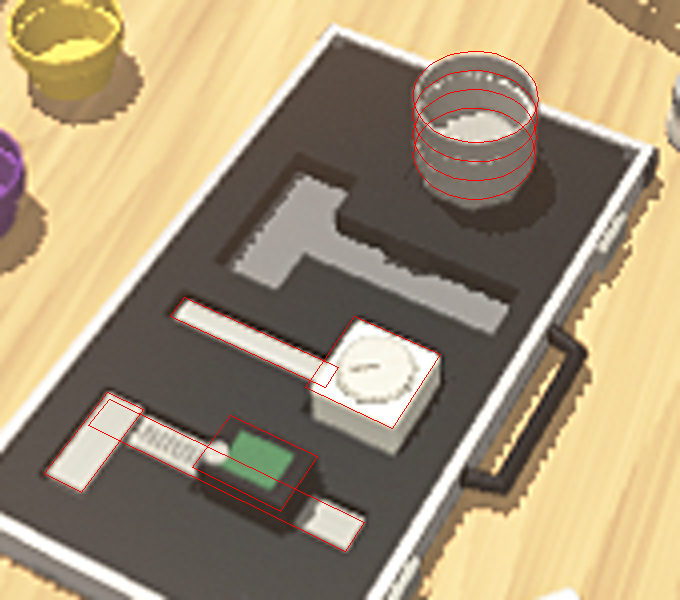

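```bash
python3 -c "
from cell import *
print(finish_job())"
```

```text
the job is handed in; nothing more can be done
None
```

The kit case is packed and the job is handed in.

- **Tools:** the caliper and the probe thermometer are pressed fully home in their cutouts. The dough docker is missing today: no picture showed it anywhere on the bench, so its cutout is empty.
- **Cups:** the three steel cups are nested upright as one stack in the round cutout. One cup was knocked up against its neighbour during the run. I found both again in the pictures and picked them up from where they stood.
- **Last check:** in the side picture the tool tops and the cup rims (stack top at 81 mm) lie on the outlines expected for home. Each press or placing also stopped at its expected height, with 45–53 N on the tools and about 6–16 N on the cups.
- **Other things:** the look-alike cups and the other things on the bench look to be where they started. In the last top picture the arm hides the salt pot and most of the bagel. They looked unmoved in earlier pictures, and the arm never went down near them.
- **Disagreements:** the two cameras disagreed by 2–4 mm throughout. I allowed for this by working from differences seen within one camera. The side camera's fit of the third cup failed while the arm was in the way, so I placed that one from the top camera.

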